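# Clear a hotplate zone and move the heating bath onto it

## Task

Bottles have been parked on the hotplate: stand every one of them upright in the blue tray. Then slide the steel pan by its handle across the glass, without lifting or tipping it, so that it is centred on the heating zone that the bottles were blocking, and put the lid properly on it. Finally turn that zone's own knob (the one straight in front of it) clockwise all the way to its stop, leaving the other knob off and the other things on the bench alone.

Things in the scene. Friction and masses are not known exactly. Their poses are not given: they have to be found in the camera images.
- hotplate: Low white twin hotplate with a flat black glass top, fixed to the bench, 235 mm deep (x) by 420 mm wide (y), top 50 mm above the bench. Origin at bench level, 60 mm nearer the robot than the line of the two zone centres, midway across the width; casing runs from x = -65 to +170 mm, the last 174 mm from x = -9.5 mm are glass. x points away from the robot, y to its left side.
- zone_to: Heating zone that is blocked by the bottles at the start: a flat pale printed double ring, 120 mm outer diameter, flush with the glass. Origin: its centre, on the glass. It may be the left or the right one; the zone centres are 190 mm apart
- zone_from: The other, identical heating zone, on which the pan stands at the start. Origin: its centre, on the glass
- tray: Blue plastic tray, fixed, 170 (x) by 240 (y) mm outside, 20 mm high, walls and floor 5 mm. Origin: centre of its underside (inner floor at z = 5 mm)
- pan: Steel saucepan, outer diameter 110 mm, 58 mm high, walls 4 mm, about 0.55 kg, with a straight black handle that points along its +x axis. Origin: centre of its underside, z up
- pan_handle (a point): Place to grip the pan's handle: 90 mm from the pan's axis along its x, 42 mm above its underside. The handle is 16 mm wide and 12 mm thick, and runs from 55 to 139 mm from the axis
- pan_rim (a point): Centre of the pan's mouth, at rim height (58 mm over its underside); inner diameter 102 mm
- lid: Round steel lid of 112 mm diameter lying on the bench right way up. Below a 5 mm flange it has a tapered plug (90 mm diameter, 6 mm deep) that enters the pan; on top a black button, 22 mm diameter, 28 mm tall, its top 39 mm above the origin. Origin: centre of the plug's underside; seated, the origin is 52 mm above the pan's underside
- jar_a: White plastic jar, 40 mm diameter, 58 mm high, grip it round the upper part from above. Origin: centre of its underside, z up. May be absent
- jar_b: White plastic jar, 40 mm diameter, 58 mm high, grip it round the upper part from above. Origin: centre of its underside, z up. May be absent
- jar_c: Amber jar with a grey cap, 42 mm diameter, 66 mm high, grip it round the upper part from above. Origin: centre of its underside, z up. May be absent
- jar_d: Clear glass jar with a screw cap, 42 mm diameter, 62 mm high, grip it round the upper part from above. Origin: centre of its underside, z up. May be absent
- flask: Stoppered conical flask of pale frosted glass, base 54 mm diameter tapering to a neck of 25 mm diameter from 46 to 76 mm height, stopper 29 mm wide on top, 86 mm high in all. Grip it by the neck from above, TCP about 68 mm over its underside. Origin: centre of its underside, z up. May be absent
- knob_left (a joint): Left (+y) knob on the white strip in front of the left zone: 0 = off, grows as it is turned clockwise seen from above, stop at 1.2 rad. Its bar-shaped grip lies along the hotplate's x axis at 0
- knob_right (a joint): Right (-y) knob, in front of the right zone; the same as the left one
- knob_left_grip (a point): Point on the left knob's axis at the height to grip its bar
- knob_right_grip (a point): Point on the right knob's axis at the height to grip its bar
- reagent: Bystander: amber bottle, 72 mm diameter, 120 mm tall. Origin: centre of its underside
- mortar: Bystander: white ceramic bowl, 100 mm diameter, 55 mm high. Origin: centre of its underside
- carton: Bystander: small carton 120 x 90 x 60 mm. Origin: centre of its underside
Mind the look-alikes: they are no part of the job. Leave any green look-alike of the pan alone.

How it is judged:
On the way, in this order (a step that is already met when the one before it is completed fails the run):
1. every bottle stands upright in the tray (x of jar_a in the frame of tray between -0.082 and 0.082 m and y of jar_a in the frame of tray between -0.117 and 0.117 m and z of each of jar_a, jar_b, jar_c, jar_d, flask in the frame of tray below 0.014 m and angle between each of jar_a, jar_b, jar_c, jar_d, flask's own z axis and vertical below 0.15 rad and linear speed of each of jar_a, jar_b, jar_c, jar_d, flask below 0.03 m/s and x of jar_b in the frame of tray between -0.082 and 0.082 m and y of jar_b in the frame of tray between -0.117 and 0.117 m and x of jar_c in the frame of tray between -0.082 and 0.082 m and y of jar_c in the frame of tray between -0.117 and 0.117 m and x of jar_d in the frame of tray between -0.082 and 0.082 m and y of jar_d in the frame of tray between -0.117 and 0.117 m and x of flask in the frame of tray between -0.082 and 0.082 m and y of flask in the frame of tray between -0.117 and 0.117 m), for 0.2 s.
2. the pan has been slid onto the cleared zone (horizontal distance between pan and zone_to below 0.018 m and z of pan in the frame of hotplate below 0.054 m and angle between pan's own z axis and vertical below 0.06 rad and linear speed of pan below 0.02 m/s), for 0.2 s.
3. the lid is seated on the pan (horizontal distance between lid and pan_rim below 0.01 m and z of lid in the frame of pan between 0.045 and 0.057 m and angle between the z axis of lid and the z axis of pan, either way round below 0.08 rad and linear speed of lid below 0.02 m/s), for 0.2 s.
4. the knob of the cleared zone is turned fully on (((y of zone_to in the frame of hotplate above 0 m and value of joint knob_left above 0.95 rad and value of joint knob_right below 0.3 rad) or (y of zone_to in the frame of hotplate below 0 m and value of joint knob_right above 0.95 rad and value of joint knob_left below 0.3 rad))), for 0.2 s.
At the end, for the whole second after the job is handed in: Every bottle upright (0.15 rad) on the tray floor; pan flat on the glass within 18 mm of the centre of the zone that was blocked; lid seated in it (10 mm, 0.08 rad); that zone's knob over 0.95 rad, the other under 0.3 rad; all at rest (all of step 1 and all of step 2 and all of step 3 and ((y of zone_to in the frame of hotplate above 0 m and value of joint knob_left above 0.95 rad and value of joint knob_right below 0.3 rad) or (y of zone_to in the frame of hotplate below 0 m and value of joint knob_right above 0.95 rad and value of joint knob_left below 0.3 rad))); the robot touches nothing.
It fails at once if the pan is lifted off the glass (over 8 mm) or tipped (over 0.25 rad) (z of pan in the frame of hotplate above 0.058 m or angle between pan's own z axis and vertical above 0.25 rad).
It fails at once if the knob of the other zone is turned on (over 0.5 rad) ((y of zone_to in the frame of hotplate above 0 m and value of joint knob_right above 0.5 rad) or (y of zone_to in the frame of hotplate below 0 m and value of joint knob_left above 0.5 rad)).
It fails at once if the amber bottle beside the work is moved (over 40 mm) (distance of reagent from where it was at the start of the episode above 0.04 m).
It fails at once if the white bowl beside the work is moved (over 40 mm) (distance of mortar from where it was at the start of the episode above 0.04 m).
It fails at once if the carton beside the work is moved (over 40 mm) (distance of carton from where it was at the start of the episode above 0.04 m).
Of jar_a, jar_b, jar_c, jar_d, flask only 3 to 5 are there at a start; the rules pass over those that are not, and their reading is None.
At some moment in a run one of pan, lid may be knocked a few centimetres aside while the robot is not near it.
It also fails if it takes over 210 s, if anything falls off the work surface, if the arm or the gripper's body presses on something with over 40 N, if the wrist force passes 120 N, or if a joint passes its speed limit or range.

## Robot

A 6-joint arm with a two-finger parallel gripper is mounted at the origin on the work surface. World frame = base frame: x ahead of the robot, y to its left, z up, the work surface at z = 0. Lengths are in m, angles in rad, forces in N, time in s.
With the tool pointing down it reaches from about 0.225 to 0.875 m from the base axis. Payload 3.4 kg.
Tool frame: the origin (TCP) lies between the finger pads, 19 mm behind the fingertips; this is the grasp point; z points along the fingers, y is the line along which they close (so a half turn about z gives the same grasp; the last joint's range is limited). The gripper opens to 85 mm and grips with 20 to 120 N. Pads are 22 mm wide; open, the fingers measure 114 mm over their backs; the gripper's body (76 mm by 85 mm) begins 54 mm behind the grasp point. The pads swing forward as they close: fully open they stand 13 mm farther back than shut.
Start: joints at [1.095, 0.276, 1.505, -0, 1.361, -0.121], TCP at [0.2, 0.539, 0.25] pointing down, gripper open.
Joint ranges: [-2.89, 2.89], [-0.75, 2.08], [0.22, 2.7], [-1.18, 4.32], [0.11, 2.71], [-2.7, 2.7]. Speed limits (rad/s): [2.57, 2.57, 3.14, 3.14, 3.14, 3.14].

## Interface

Orientations are given as a rotation vector (axis times angle).
In Python, from plant import status, cams, env gives the robot as it stands.
- The arm moves only by the shell command python3 -m crank 'ROWS' [FORCE]. ROWS is JSON, a list of rows, each an object of numbers: "rx", "ry", "rz": the turn, a rotation vector about the tool's x, y, z as a fraction of full scale; "tx", "ty", "tz": the shift along the tool's x, y, z as a fraction of full scale; "hand": the opening, from -1 (shut) to 1 (fully open). A call has exactly 10 rows; each row is the pose to reach, as a shift and turn from the pose commanded when the call began, along the tool's axes at that moment; what a row does not reach only later rows make up. Full scale, the value 1, is 60 cm for a shift and pi/4 rad for a turn. A row lasts 1/12 s, in which the tool goes at most 41.7 mm and 7.16 degrees, less where a joint would pass 70% of its speed; a pose out of reach is approached as far as the arm can. A call with a number of a shift or a turn outside -1 to 1 is refused whole. A call with a gripper value outside its range is refused whole. The fingers move at their own pace and stop on an object; FORCE is the grip in N (left out, the last holds). Time passes only in rows, so rows that repeat a pose let the fingers close, or fill a call up. It gives the time, the measured TCP pose, the force, the opening and the grip force at its end, in the units of the state.
- status.state(): the state, without advancing time (a new reading comes with each control period).
- cams.get_image(name): name is "side" or "top"; returns the picture (420x560x3 uint8, blue, green, red); there is no depth.
- cams.get_calibration(name): a dict with "vfov" (degrees; the focal length in pixels is half the picture's height over the tangent of half this angle, whatever the lens; pixels are square), "cx", "cy" (the principal point, pixels), "R" (3x3) and "t" (3): a world point X has camera coordinates R X + t. Camera axes: x right, y down, z forward; pixel columns grow to the right and rows downward; lengths in m; the calibration is good to about 2 mm. A picture is of the moment at which its call begins. get_calibration takes no time and is no camera call.
- env.hand_in(): hands the job in; it is judged then, once.
The state is a dict: "time_s": time; "qpos": joint angles; "qvel": joint speeds; "joint_torque": joint torques, N m; "ee_pos": TCP position; "orientation": TCP orientation; "wrist_force": force on the tool from outside, world axes, zero at the start; "wrist_torque": the same for the moment, N m; "width": finger opening in m; "grasp_force": force on a finger pad.
Only numpy, scipy, OpenCV 4.12 (cv2) and the standard library are available. Lean on these libraries where they do the work, as an engineer would, in place of code of your own. Each camera call takes 0.05 s, during which the arm holds its last target. There are 200 camera calls.

## Working session

There is one attempt and no reset: what is moved stays moved. The work goes in short steps, Python scripts to look and compute and a shell command to move; the robot and the scene stay as the last step left them, time stands still between calls to the robot, and variables do not carry over. Pictures are saved under pics/ and viewed, at most 14 in all, crops included, and the job is handed in when it is done.

```bash
ls; mkdir -p pics; python3 - <<'E'
from plant import status,cams
import cv2
print(status.state())
for n in("side","top"):
    im=cams.get_image(n); cv2.imwrite(f"pics/{n}0.png",im); cv2.imwrite(f"pics/{n}_raw.png",im); print(n,cams.get_calibration(n))
E
```

```text
pics
{'time_s': 0.0, 'qpos': array([ 1.09502021e+00,  2.76561898e-01,  1.50616779e+00,  6.17205380e-07,
        1.36065413e+00, -1.20991334e-01]), 'qvel': array([ 1.10972495e-03, -3.30238847e-03, -1.13797835e-04,  1.56713834e-03,
       -1.53546379e-05, -1.58167854e-03]), 'joint_torque': array([ 1.72581236e-03, -4.16795218e+01, -2.45811456e+01,  1.38052551e-04,
        1.11751427e-02, -1.01305068e-05]), 'ee_pos': array([0.19951812, 0.53874233, 0.24914472]), 'orientation': array([-5.54283379e-01, -3.09177219e+00,  2.68850746e-03]), 'wrist_force': array([ 0.31057006,  0.17259864, -0.73747738]), 'wrist_torque': array([ 0.0328279 , -0.04472775, -0.01844149]), 'grasp_force': 0.0, 'width': 0.0853747409731565}
side {'vfov': 49.81530113104005, 'cx': 278.936851150816, 'cy': 204.70457355773468, 'R': array([[-0.99964071, -0.01322822, -0.02331249],
       [ 0.01358265,  0.49980695, -0.86603033],
       [ 0.02310779, -0.86603581, -0.4994477 ]]), 't': array([0.48609762, 0.07972554, 1.14898769])}
top {'vfov': 45.009779746367414, 'cx': 273.6595645425184, 'cy': 214.01466917739978, 'R': array([[ 0.09902352, -0.99507387, -0.00472518],
       [-0.97405843, -0.095959  , -0.20494399],
       [ 0.20348098,  0.02489688, -0.9787623 ]]), 't': array([-0.05210994,  0.52641718,  1.36178786])}
```

View pics/side0.png

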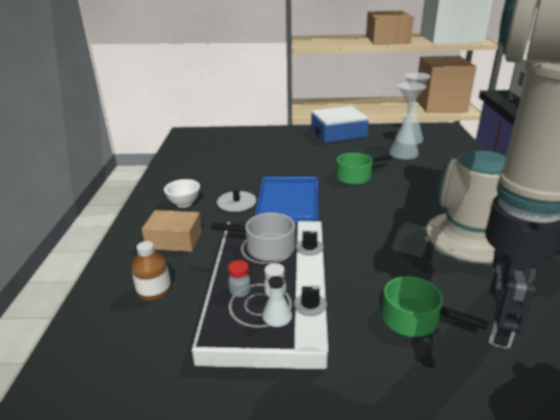

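View pics/top0.png

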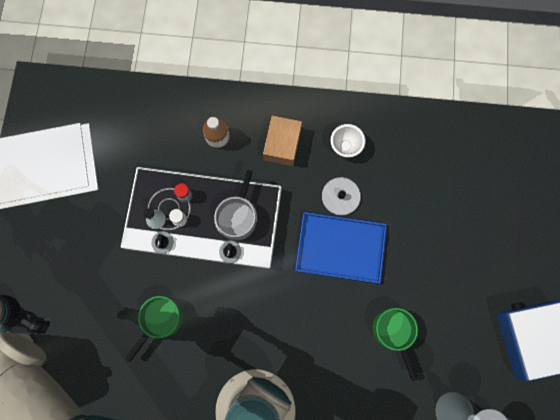

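```bash
cat > h.py <<'E'
import numpy as np, cv2
from plant import status,cams
def K(n):
    c=cams.get_calibration(n); return 210/np.tan(np.radians(c["vfov"])/2),c["cx"],c["cy"],np.array(c["R"]),np.array(c["t"])
def proj(n,X):
    f,cx,cy,R,t=K(n); p=np.atleast_2d(X)@R.T+t; return np.c_[f*p[:,0]/p[:,2]+cx,f*p[:,1]/p[:,2]+cy]
def ray(n,uv):
    f,cx,cy,R,t=K(n); return -R.T@t, R.T@np.array([(uv[0]-cx)/f,(uv[1]-cy)/f,1.])
def plane(n,uv,z):
    o,d=ray(n,uv); return o+d*(z-o[2])/d[2]
def tri(a,b):  # side uv, top uv
    (o,d),(p,e)=ray("side",a),ray("top",b)
    s=np.linalg.lstsq(np.c_[d,-e],p-o,rcond=None)[0]; x,y=o+d*s[0],p+e*s[1]
    return (x+y)/2,np.linalg.norm(x-y)
def crop(im,x,y,w,h,k,name):
    c=cv2.resize(im[y:y+h,x:x+w],None,fx=k,fy=k,interpolation=cv2.INTER_CUBIC)
    for i in range((x+9)//10*10,x+w,10): cv2.putText(c,str(i),((i-x)*k,8),0,.3,(0,255,255)); cv2.line(c,((i-x)*k,10),((i-x)*k,16),(0,255,255))
    for j in range((y+9)//10*10,y+h,10): cv2.putText(c,str(j),(0,(j-y)*k),0,.3,(0,255,255))
    cv2.imwrite("pics/"+name,c)
E
python3 - <<'E'
from h import *
crop(cv2.imread("pics/side_raw.png"),190,170,150,195,4,"c_side.png") if 0 else crop(cv2.imread("pics/side_raw.png"),190,170,150,195,3,"c_side.png")
crop(cv2.imread("pics/top_raw.png"),115,160,275,130,2,"c_top.png")
t=cv2.imread("pics/top_raw.png");crop(t,115,160,175,115,4,"c_top.png")
E
```

```text
(no output)
```

View pics/c_side.png

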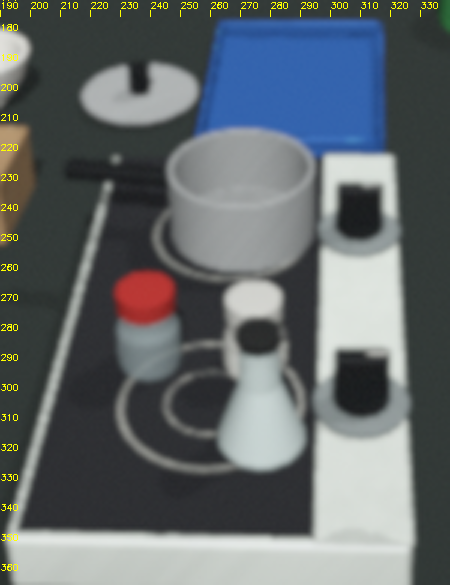

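View pics/c_top.png

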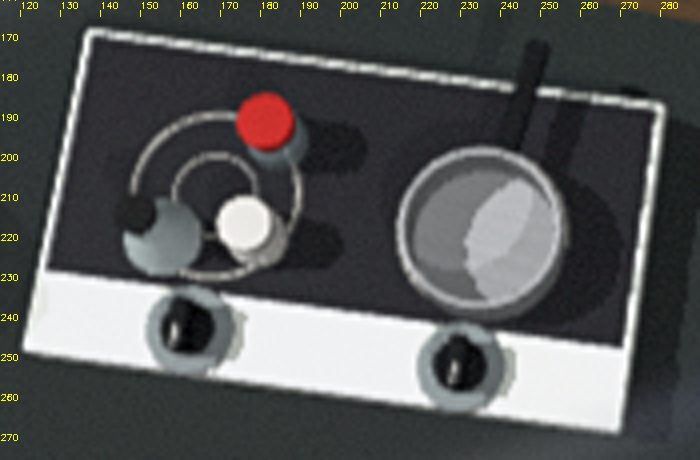

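```bash
cat > m.py <<'E'
from h import *
S=cv2.imread("pics/side_raw.png");T=cv2.imread("pics/top_raw.png")
C=[plane("top",p,.05) for p in [(137,167.5),(280.75,186.25),(270,268),(120.75,247.5)]]
for c in C: print(c.round(4))
d=lambda a,b:np.linalg.norm(C[a]-C[b])
print("sides w,w,d,d",d(0,1),d(3,2),d(0,3),d(1,2))
side=[(190+15/3,170+530/3),(190+412/3,170+540/3)]
print("side near corners",[plane("side",p,.05).round(4) for p in side])
print("red",tri((239,265),(181.2,190.2)));print("white",tri((274.3,268.3),(176,215.5)));print("flask",tri((276,279.3),(149.2,213.5)))
# rim ellipses
def el(n,cx,cy,z): print(n,plane(n,(cx,cy),z).round(4))
print("pan rim",tri((190+241/3,170+165/3),(115+482/4,160+228/4)))
print("ring top",plane("top",(115+217/4,160+195/4),.05),"side",plane("side",(190+210/3,170+406/3),.05))
print("knobs",tri((190+360/3,170+190/3),(115+460/4,160+352/4)),tri((190+362/3,170+355/3),(115+185/4,160+318/4)))
# tray
for n,I in(("top",T),("side",S)):
    m=cv2.inRange(cv2.cvtColor(I,cv2.COLOR_BGR2HSV),(105,150,60),(125,255,255))
    for c in cv2.findContours(m,0,2)[0]:
        if cv2.contourArea(c)>600:
            q=cv2.approxPolyDP(c,.03*cv2.arcLength(c,1),1)[:,0]; print(n,"blue",[(tuple(map(int,p)),*plane(n,p,.02)[:2].round(3)) for p in q])
E
python3 m.py; python3 -c "
from h import *
crop(cv2.imread('pics/top_raw.png'),290,165,105,125,4,'c_tray.png')"
```

```text
[0.6269 0.4028 0.05  ]
[ 0.6119 -0.0119  0.05  ]
[ 0.3784 -0.0049  0.05  ]
[0.3941 0.4121 0.05  ]
sides w,w,d,d 0.4149649176318972 0.41722008272875566 0.23292800294028457 0.23357749436066616
side near corners [array([0.626 , 0.4049, 0.05  ]), array([0.3967, 0.4142, 0.05  ])]
red (array([0.55841045, 0.25433953, 0.11114574]), np.float64(0.000371241116193599))
white (array([0.48890236, 0.25973946, 0.10626978]), np.float64(0.0010219780398566592))
flask (array([0.48306682, 0.32518485, 0.13235512]), np.float64(0.0022178933420555426))
pan rim (array([0.50115452, 0.10006499, 0.10455812]), np.float64(0.0016229608655453046))
ring top [0.5161714  0.29379286 0.05      ] side [0.51772586 0.30224701 0.05      ]
knobs (array([0.41517431, 0.10727319, 0.0862019 ]), np.float64(0.005240644746175958)) (array([0.42128734, 0.29509413, 0.08548411]), np.float64(0.0026314552046214864))
top blue [((559, 301), np.float64(0.369), np.float64(-0.806)), ((497, 313), np.float64(0.32), np.float64(-0.637)), ((515, 377), np.float64(0.156), np.float64(-0.686)), ((527, 380), np.float64(0.151), np.float64(-0.718)), ((507
[... 168 characters left out ...]
 282), np.float64(0.373), np.float64(-0.313)), ((384, 223), np.float64(0.541), np.float64(-0.315))]
side blue [((263, 177), np.float64(0.54), np.float64(-0.314)), ((255, 213), np.float64(0.552), np.float64(-0.095)), ((317, 219), np.float64(0.386), np.float64(-0.059)), ((315, 177), np.float64(0.377), np.float64(-0.309))]
side blue [((314, 117), np.float64(0.35), np.float64(-0.873)), ((312, 128), np.float64(0.365), np.float64(-0.742)), ((320, 125), np.float64(0.331), np.float64(-0.775)), ((325, 141), np.float64(0.324), np.float64(-0.604)), ((366, 135), np.float64(0.165), np.float64(-0.657)), ((365, 122), np.float64(0.147), np.float64(-0.8)), ((325, 127), np.float64(0.313), np.float64(-0.751))]
```

View pics/c_tray.png

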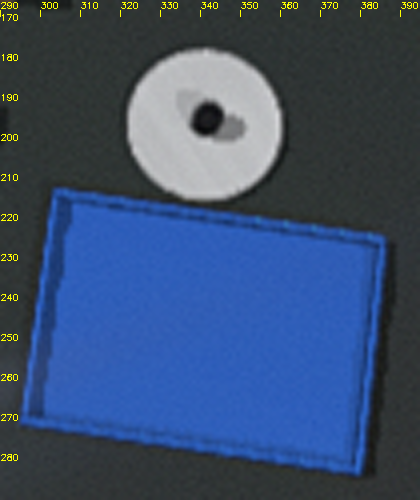

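```bash
cat > go.py <<'E'
# usage: go.py x y z yaw_deg(of tool y axis) -> units of shift and turn from the present pose (tool assumed kept vertical)
import sys,numpy as np
from scipy.spatial.transform import Rotation as Ro
from plant import status
x,y,z,a=map(float,sys.argv[1:]); s=status.state(); R=Ro.from_rotvec(s["orientation"]); a=np.radians(a)
Y=np.array([np.cos(a),np.sin(a),0]);Z=np.array([0,0,-1.]);X=np.cross(Y,Z)
sh=R.inv().apply(np.array([x,y,z])-s["ee_pos"])/.6
tu=(R.inv()*Ro.from_matrix(np.c_[X,Y,Z])).as_rotvec()/(np.pi/4)
print("t",sh.round(3),"r",tu.round(3),"at",s["ee_pos"].round(4),"q6",s["qpos"][5].round(2),"w",round(s["width"],4),"gf",round(float(s["grasp_force"]),1),"F",s["wrist_force"].round(1),"time",s["time_s"])
E
cat >> m.py <<'E'
print("handle tip",plane("top",(250,171),.092),"reagent",plane("top",(217,147),0),"lid",tri((235,186),(341,194)),)
print("lid disc",plane("top",(340.5,197),.011),plane("side",(237,201),.011))
E
python3 m.py|tail -2; python3 go.py .483 .325 .23 0
```

```text
handle tip [0.63580242 0.07628108 0.092     ] reagent [0.72727829 0.19014362 0.        ] lid (array([ 0.60875155, -0.1828418 ,  0.05676854]), np.float64(0.008715539546805847))
lid disc [ 0.60718207 -0.18679664  0.011     ] [ 0.6101033  -0.17853888  0.011     ]
t [-0.567 -0.17   0.032] r [-2.000e-03  1.000e-03  1.548e+00] at [0.1996 0.5388 0.2493] q6 -0.12 w 0.0854 gf 0.0 F [-1.   0.8  0.2] time 0.1
```

```bash
python3 -m crank '[{"tx":-0.567,"ty":-0.17,"rz":0.78,"hand":1},{"tx":-0.567,"ty":-0.17,"rz":0.78,"hand":1},{"tx":-0.567,"ty":-0.17,"rz":0.78,"hand":1},{"tx":-0.567,"ty":-0.17,"rz":0.78,"hand":1},{"tx":-0.567,"ty":-0.17,"rz":0.78,"hand":1},{"tx":-0.567,"ty":-0.17,"rz":0.78,"hand":1},{"tx":-0.567,"ty":-0.17,"rz":0.78,"hand":1},{"tx":-0.567,"ty":-0.17,"rz":0.78,"hand":1},{"tx":-0.567,"ty":-0.17,"rz":0.78,"hand":1},{"tx":-0.567,"ty":-0.17,"rz":0.78,"hand":1}]' 30
python3 go.py .483 .325 .2 0
```

```text
t [-0.567 -0.17   0.082] r [-2.000e-03  1.000e-03  1.548e+00] at [0.1996 0.5388 0.2493] q6 -0.12 w 0.0854 gf 0.0 F [-1.   0.8  0.2] time 0.1validation failed for argument at $[0]...
```

```bash
python3 -m crank '[{"tx":-0.567,"ty":-0.17,"tz":0,"rx":0,"ry":0,"rz":0.78,"hand":1},{"tx":-0.567,"ty":-0.17,"tz":0,"rx":0,"ry":0,"rz":0.78,"hand":1},{"tx":-0.567,"ty":-0.17,"tz":0,"rx":0,"ry":0,"rz":0.78,"hand":1},{"tx":-0.567,"ty":-0.17,"tz":0,"rx":0,"ry":0,"rz":0.78,"hand":1},{"tx":-0.567,"ty":-0.17,"tz":0,"rx":0,"ry":0,"rz":0.78,"hand":1},{"tx":-0.567,"ty":-0.17,"tz":0,"rx":0,"ry":0,"rz":0.78,"hand":1},{"tx":-0.567,"ty":-0.17,"tz":0,"rx":0,"ry":0,"rz":0.78,"hand":1},{"tx":-0.567,"ty":-0.17,"tz":0,"rx":0,"ry":0,"rz":0.78,"hand":1},{"tx":-0.567,"ty":-0.17,"tz":0,"rx":0,"ry":0,"rz":0.78,"hand":1},{"tx":-0.567,"ty":-0.17,"tz":0,"rx":0,"ry":0,"rz":0.78,"hand":1}]' 30
python3 go.py .483 .325 .2 0
```

```text
time_s: 0.93
ee_pos: [0.4873, 0.322, 0.2491]
orientation: [1.467, 2.775, -0.002]
wrist_force: [0.2, 0.0, 0.0]
width: 0.0853
grasp_force: 0.0
t [ 0.008 -0.003  0.082] r [0.001 0.003 0.762] at [0.4873 0.322  0.2491] q6 -0.13 w 0.0853 gf 0.0 F [0.2 0.  0. ] time 0.9333
```

```bash
python3 -m crank '[{"tx":0.008,"ty":-0.003,"tz":0.08,"rx":0,"ry":0,"rz":0.762,"hand":1},{"tx":0.008,"ty":-0.003,"tz":0.08,"rx":0,"ry":0,"rz":0.762,"hand":1},{"tx":0.008,"ty":-0.003,"tz":0.08,"rx":0,"ry":0,"rz":0.762,"hand":1},{"tx":0.008,"ty":-0.003,"tz":0.08,"rx":0,"ry":0,"rz":0.762,"hand":1},{"tx":0.008,"ty":-0.003,"tz":0.08,"rx":0,"ry":0,"rz":0.762,"hand":1},{"tx":0.008,"ty":-0.003,"tz":0.08,"rx":0,"ry":0,"rz":0.762,"hand":1},{"tx":0.008,"ty":-0.003,"tz":0.08,"rx":0,"ry":0,"rz":0.762,"hand":1},{"tx":0.008,"ty":-0.003,"tz":0.08,"rx":0,"ry":0,"rz":0.762,"hand":1},{"tx":0.008,"ty":-0.003,"tz":0.08,"rx":0,"ry":0,"rz":0.762,"hand":1},{"tx":0.008,"ty":-0.003,"tz":0.08,"rx":0,"ry":0,"rz":0.762,"hand":1}]' 
python3 go.py .483 .325 .118 0
```

```text
time_s: 1.77
ee_pos: [0.479, 0.3284, 0.202]
orientation: [-2.215, -2.228, -0.0]
wrist_force: [-0.8, -0.2, 0.7]
width: 0.0851
grasp_force: 0.0
t [-0.006  0.007  0.14 ] r [-0.    -0.     0.008] at [0.479  0.3284 0.202 ] q6 0.48 w 0.0851 gf 0.0 F [-0.8 -0.2  0.7] time 1.7667
```

```bash
python3 -m crank '[{"tx":-0.006,"ty":0.007,"tz":0,"rx":0,"ry":0,"rz":0.008,"hand":1},{"tx":-0.006,"ty":0.007,"tz":0.05,"rx":0,"ry":0,"rz":0.008,"hand":1},{"tx":-0.006,"ty":0.007,"tz":0.1,"rx":0,"ry":0,"rz":0.008,"hand":1},{"tx":-0.006,"ty":0.007,"tz":0.14,"rx":0,"ry":0,"rz":0.008,"hand":1},{"tx":-0.006,"ty":0.007,"tz":0.14,"rx":0,"ry":0,"rz":0.008,"hand":1},{"tx":-0.006,"ty":0.007,"tz":0.14,"rx":0,"ry":0,"rz":0.008,"hand":1},{"tx":-0.006,"ty":0.007,"tz":0.14,"rx":0,"ry":0,"rz":0.008,"hand":-0.5},{"tx":-0.006,"ty":0.007,"tz":0.14,"rx":0,"ry":0,"rz":0.008,"hand":-1},{"tx":-0.006,"ty":0.007,"tz":0.14,"rx":0,"ry":0,"rz":0.008,"hand":-1},{"tx":-0.006,"ty":0.007,"tz":0.14,"rx":0,"ry":0,"rz":0.008,"hand":-1}]' 30
python3 -m crank '[{"tx":0,"ty":0,"tz":0,"rx":0,"ry":0,"rz":0,"hand":-1},{"tx":0,"ty":0,"tz":0,"rx":0,"ry":0,"rz":0,"hand":-1},{"tx":0,"ty":0,"tz":0,"rx":0,"ry":0,"rz":0,"hand":-1},{"tx":0,"ty":0,"tz":0,"rx":0,"ry":0,"rz":0,"hand":-1},{"tx":0,"ty":0,"tz":0,"rx":0,"ry":0,"rz":0,"hand":-1},{"tx":0,"ty":0,"tz":0,"rx":0,"ry":0,"rz":0,"hand":-1},{"tx":0,"ty":0,"tz":-0.03,"rx":0,"ry":0,"rz":0,"hand":-1},{"tx":0,"ty":0,"tz":-0.08,"rx":0,"ry":0,"rz":0,"hand":-1},{"tx":0,"ty":0,"tz":-0.14,"rx":0,"ry":0,"rz":0,"hand":-1},{"tx":0,"ty":0,"tz":-0.15,"rx":0,"ry":0,"rz":0,"hand":-1}]' 30
python3 go.py .49 -.27 .2 0;
```

```text
time_s: 2.6
ee_pos: [0.4841, 0.3251, 0.1195]
orientation: [2.222, 2.219, 0.004]
wrist_force: [-0.2, -0.0, -0.1]
width: 0.0386
grasp_force: 0.0
time_s: 3.43
ee_pos: [0.486, 0.3261, 0.2136]
orientation: [2.221, 2.218, 0.015]
wrist_force: [1.5, 1.5, -0.0]
width: 0.0277
grasp_force: 29.8
t [-0.994  0.008  0.018] r [ 0.011 -0.006 -0.002] at [0.486  0.3261 0.2136] q6 0.47 w 0.0277 gf 29.8 F [ 1.5  1.5 -0. ] time 3.4333
```

```bash
python3 -m crank '[{"tx":-0.05,"ty":-0.0,"tz":0.0,"rx":0.01,"ry":0,"rz":0,"hand":-1},{"tx":-0.11,"ty":-0.01,"tz":0,"rx":0.01,"ry":0,"rz":0,"hand":-1},{"tx":-0.17,"ty":-0.01,"tz":0,"rx":0.01,"ry":0,"rz":0,"hand":-1},{"tx":-0.23,"ty":-0.02,"tz":0,"rx":0.01,"ry":0,"rz":0,"hand":-1},{"tx":-0.29,"ty":-0.02,"tz":0,"rx":0.01,"ry":0,"rz":0,"hand":-1},{"tx":-0.35,"ty":-0.03,"tz":0,"rx":0.01,"ry":0,"rz":0,"hand":-1},{"tx":-0.41,"ty":-0.03,"tz":0,"rx":0.01,"ry":0,"rz":0,"hand":-1},{"tx":-0.47,"ty":-0.04,"tz":0,"rx":0.01,"ry":0,"rz":0,"hand":-1},{"tx":-0.53,"ty":-0.04,"tz":0,"rx":0.01,"ry":0,"rz":0,"hand":-1},{"tx":-0.59,"ty":-0.04,"tz":0,"rx":0.01,"ry":0,"rz":0,"hand":-1}]' 30
python3 -m crank '[{"tx":-0.06,"ty":0,"tz":0,"rx":0,"ry":0,"rz":0,"hand":-1},{"tx":-0.12,"ty":0,"tz":0,"rx":0,"ry":0,"rz":0,"hand":-1},{"tx":-0.18,"ty":0,"tz":0,"rx":0,"ry":0,"rz":0,"hand":-1},{"tx":-0.24,"ty":0,"tz":0,"rx":0,"ry":0,"rz":0,"hand":-1},{"tx":-0.3,"ty":0,"tz":0,"rx":0,"ry":0,"rz":0,"hand":-1},{"tx":-0.35,"ty":0,"tz":0,"rx":0,"ry":0,"rz":0,"hand":-1},{"tx":-0.37,"ty":0,"tz":0,"rx":0,"ry":0,"rz":0,"hand":-1},{"tx":-0.37,"ty":0,"tz":0,"rx":0,"ry":0,"rz":0,"hand":-1},{"tx":-0.37,"ty":0,"tz":0,"rx":0,"ry":0,"rz":0,"hand":-1},{"tx":-0.37,"ty":0,"tz":0,"rx":0,"ry":0,"rz":0,"hand":-1}]' 30
python3 go.py .46 -.25 .074 0
python3 - <<'E'
from h import *
im=cams.get_image("side");crop(im,220,60,130,190,4,"c1.png") if 0 else crop(im,220,70,150,180,3,"c1.png")
E
```

```text
time_s: 4.27
ee_pos: [0.4578, -0.0307, 0.2076]
orientation: [-2.218, -2.216, 0.009]
wrist_force: [1.1, 0.3, -1.1]
width: 0.0276
grasp_force: 29.8
time_s: 5.1
ee_pos: [0.4582, -0.2496, 0.2075]
orientation: [-2.217, -2.215, 0.008]
wrist_force: [0.5, -0.2, -1.1]
width: 0.0276
grasp_force: 29.8
t [-0.001  0.005  0.222] r [-0.011 -0.003 -0.001] at [ 0.4582 -0.2496  0.2075] q6 -0.63 w 0.0276 gf 29.8 F [ 0.5 -0.2 -1.1] time 5.1
```

View pics/c1.png

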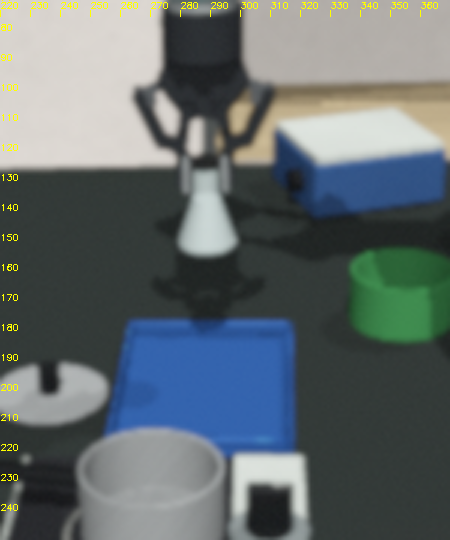

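```bash
python3 - <<'E'
from h import *
for z in(.125,.13,.135,.14,.145,.15): print(z,proj("side",[[.458,-.25,z],[.458,-.223,z]]).round(1).tolist())
E
python3 go.py .46 -.25 .074 0
```

```text
0.125 [[288.8, 154.0], [288.9, 157.8]]
0.13 [[288.8, 152.4], [288.8, 156.2]]
0.135 [[288.8, 150.8], [288.8, 154.6]]
0.14 [[288.7, 149.2], [288.8, 153.0]]
0.145 [[288.7, 147.6], [288.8, 151.3]]
0.15 [[288.7, 146.0], [288.7, 149.7]]
t [-0.001  0.005  0.223] r [-0.011 -0.002 -0.   ] at [ 0.4583 -0.2495  0.2077] q6 -0.63 w 0.028 gf 29.8 F [ 0.  -0.7 -2. ] time 5.15
```

```bash
python3 -m crank '[{"tx":0,"ty":0,"tz":0.05,"rx":0,"ry":0,"rz":0,"hand":-1},{"tx":0,"ty":0,"tz":0.1,"rx":0,"ry":0,"rz":0,"hand":-1},{"tx":0,"ty":0,"tz":0.14,"rx":0,"ry":0,"rz":0,"hand":-1},{"tx":0,"ty":0,"tz":0.17,"rx":0,"ry":0,"rz":0,"hand":-1},{"tx":0,"ty":0,"tz":0.19,"rx":0,"ry":0,"rz":0,"hand":-1},{"tx":0,"ty":0,"tz":0.2,"rx":0,"ry":0,"rz":0,"hand":-1},{"tx":0,"ty":0,"tz":0.21,"rx":0,"ry":0,"rz":0,"hand":-1},{"tx":0,"ty":0,"tz":0.217,"rx":0,"ry":0,"rz":0,"hand":-1},{"tx":0,"ty":0,"tz":0.217,"rx":0,"ry":0,"rz":0,"hand":-1},{"tx":0,"ty":0,"tz":0.217,"rx":0,"ry":0,"rz":0,"hand":-1}]'
python3 go.py .46 -.25 .0755 0
```

```text
time_s: 5.98
ee_pos: [0.458, -0.2512, 0.0783]
orientation: [-2.219, -2.217, 0.008]
wrist_force: [-0.2, -0.4, -1.6]
width: 0.0276
grasp_force: 29.8
t [0.002 0.003 0.005] r [-0.009  0.001 -0.001] at [ 0.458  -0.2512  0.0783] q6 -0.63 w 0.0276 gf 29.8 F [-0.2 -0.4 -1.6] time 5.9833
```

```bash
python3 -m crank '[{"tx":0,"ty":0,"tz":0.003,"rx":0,"ry":0,"rz":0,"hand":-1},{"tx":0,"ty":0,"tz":0.005,"rx":0,"ry":0,"rz":0,"hand":-1},{"tx":0,"ty":0,"tz":0.005,"rx":0,"ry":0,"rz":0,"hand":-1},{"tx":0,"ty":0,"tz":0.005,"rx":0,"ry":0,"rz":0,"hand":-0.3},{"tx":0,"ty":0,"tz":0.005,"rx":0,"ry":0,"rz":0,"hand":-0.2},{"tx":0,"ty":0,"tz":0.005,"rx":0,"ry":0,"rz":0,"hand":0},{"tx":0,"ty":0,"tz":0.005,"rx":0,"ry":0,"rz":0,"hand":0.2},{"tx":0,"ty":0,"tz":0.005,"rx":0,"ry":0,"rz":0,"hand":0.4},{"tx":0,"ty":0,"tz":-0.03,"rx":0,"ry":0,"rz":0,"hand":0.4},{"tx":0,"ty":0,"tz":-0.09,"rx":0,"ry":0,"rz":0,"hand":0.4}]'
python3 -m crank '[{"tx":0,"ty":0,"tz":-0.06,"rx":0,"ry":0,"rz":0,"hand":1},{"tx":0,"ty":0,"tz":-0.12,"rx":0,"ry":0,"rz":0,"hand":1},{"tx":0.06,"ty":0.01,"tz":-0.15,"rx":0,"ry":0,"rz":-0.1,"hand":1},{"tx":0.12,"ty":0.02,"tz":-0.15,"rx":0,"ry":0,"rz":-0.2,"hand":1},{"tx":0.18,"ty":0.05,"tz":-0.15,"rx":0,"ry":0,"rz":-0.3,"hand":1},{"tx":0.24,"ty":0.07,"tz":-0.15,"rx":0,"ry":0,"rz":-0.4,"hand":1},{"tx":0.3,"ty":0.09,"tz":-0.15,"rx":0,"ry":0,"rz":-0.5,"hand":1},{"tx":0.36,"ty":0.11,"tz":-0.15,"rx":0,"ry":0,"rz":-0.6,"hand":1},{"tx":0.42,"ty":0.13,"tz":-0.15,"rx":0,"ry":0,"rz":-0.7,"hand":1},{"tx":0.48,"ty":0.15,"tz":-0.15,"rx":0,"ry":0,"rz":-0.8,"hand":1}]'
python3 go.py .558 .254 .18 90
python3 - <<'E'
from h import *
cv2.imwrite("pics/s2.png",cams.get_image("side"))
E
```

```text
time_s: 6.82
ee_pos: [0.4555, -0.2495, 0.129]
orientation: [-2.213, -2.209, 0.011]
wrist_force: [0.4, 0.4, -0.7]
width: 0.0598
grasp_force: 0.0
time_s: 7.65
ee_pos: [0.5493, 0.0385, 0.2212]
orientation: [-1.42, -2.795, 0.005]
wrist_force: [0.5, -0.8, -0.4]
width: 0.0855
grasp_force: 0.0
t [0.281 0.224 0.069] r [-0.005 -0.009 -1.197] at [0.5493 0.0385 0.2212] q6 -0.69 w 0.0855 gf 0.0 F [ 0.5 -0.8 -0.4] time 7.65
```

View pics/s2.png

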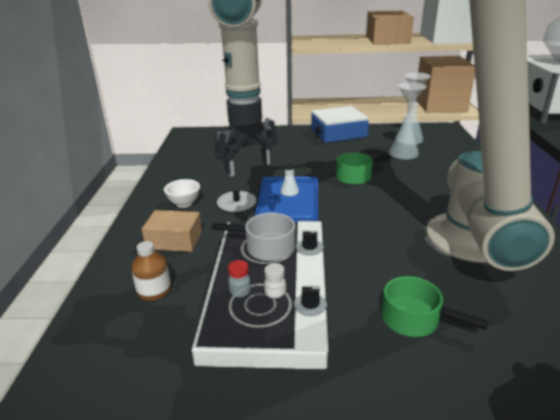

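```bash
python3 -m crank '[{"tx":0.281,"ty":0.224,"tz":0,"rx":0,"ry":0,"rz":-0.98,"hand":1},{"tx":0.281,"ty":0.224,"tz":0,"rx":0,"ry":0,"rz":-0.98,"hand":1},{"tx":0.281,"ty":0.224,"tz":0,"rx":0,"ry":0,"rz":-0.98,"hand":1},{"tx":0.281,"ty":0.224,"tz":0,"rx":0,"ry":0,"rz":-0.98,"hand":1},{"tx":0.281,"ty":0.224,"tz":0,"rx":0,"ry":0,"rz":-0.98,"hand":1},{"tx":0.281,"ty":0.224,"tz":0,"rx":0,"ry":0,"rz":-0.98,"hand":1},{"tx":0.281,"ty":0.224,"tz":0,"rx":0,"ry":0,"rz":-0.98,"hand":1},{"tx":0.281,"ty":0.224,"tz":0,"rx":0,"ry":0,"rz":-0.98,"hand":1},{"tx":0.281,"ty":0.224,"tz":0,"rx":0,"ry":0,"rz":-0.98,"hand":1},{"tx":0.281,"ty":0.224,"tz":0,"rx":0,"ry":0,"rz":-0.98,"hand":1}]'
python3 go.py .558 .254 .095 90
```

```text
time_s: 8.53
ee_pos: [0.559, 0.2504, 0.2211]
orientation: [-0.278, -3.121, 0.002]
wrist_force: [0.2, -0.3, -0.3]
width: 0.085
grasp_force: 0.0
t [0.001 0.006 0.21 ] r [-0.002 -0.01  -0.226] at [0.559  0.2504 0.2211] q6 -1.09 w 0.085 gf 0.0 F [ 0.2 -0.3 -0.3] time 8.5333
```

```bash
python3 -m crank '[{"tx":0.001,"ty":0.004,"tz":0.0,"rx":0,"ry":-0.01,"rz":-0.15,"hand":1},{"tx":0.001,"ty":0.004,"tz":0.03,"rx":0,"ry":-0.01,"rz":-0.226,"hand":1},{"tx":0.001,"ty":0.004,"tz":0.09,"rx":0,"ry":-0.01,"rz":-0.226,"hand":1},{"tx":0.001,"ty":0.004,"tz":0.14,"rx":0,"ry":-0.01,"rz":-0.226,"hand":1},{"tx":0.001,"ty":0.004,"tz":0.18,"rx":0,"ry":-0.01,"rz":-0.226,"hand":1},{"tx":0.001,"ty":0.004,"tz":0.21,"rx":0,"ry":-0.01,"rz":-0.226,"hand":1},{"tx":0.001,"ty":0.004,"tz":0.21,"rx":0,"ry":-0.01,"rz":-0.226,"hand":1},{"tx":0.001,"ty":0.004,"tz":0.21,"rx":0,"ry":-0.01,"rz":-0.226,"hand":0.2},{"tx":0.001,"ty":0.004,"tz":0.21,"rx":0,"ry":-0.01,"rz":-0.226,"hand":-0.5},{"tx":0.001,"ty":0.004,"tz":0.21,"rx":0,"ry":-0.01,"rz":-0.226,"hand":-0.5}]' 30
python3 -m crank '[{"tx":0,"ty":0,"tz":0,"rx":0,"ry":0,"rz":0,"hand":-1},{"tx":0,"ty":0,"tz":0,"rx":0,"ry":0,"rz":0,"hand":-1},{"tx":0,"ty":0,"tz":0,"rx":0,"ry":0,"rz":0,"hand":-1},{"tx":0,"ty":0,"tz":0,"rx":0,"ry":0,"rz":0,"hand":-1},{"tx":0,"ty":0,"tz":0,"rx":0,"ry":0,"rz":0,"hand":-1},{"tx":0,"ty":0,"tz":-0.03,"rx":0,"ry":0,"rz":0,"hand":-1},{"tx":0,"ty":0,"tz":-0.08,"rx":0,"ry":0,"rz":0,"hand":-1},{"tx":0,"ty":0,"tz":-0.14,"rx":0,"ry":0,"rz":0,"hand":-1},{"tx":0,"ty":0,"tz":-0.18,"rx":0,"ry":0,"rz":0,"hand":-1},{"tx":0,"ty":0,"tz":-0.18,"rx":0,"ry":0,"rz":0,"hand":-1}]' 30
python3 go.py .50 -.135 .2 90
```

```text
time_s: 9.37
ee_pos: [0.5592, 0.2544, 0.097]
orientation: [-0.004, 3.138, 0.001]
wrist_force: [0.4, -0.3, 0.6]
width: 0.0514
grasp_force: 0.0
time_s: 10.2
ee_pos: [0.561, 0.2557, 0.2098]
orientation: [-0.006, 3.13, 0.005]
wrist_force: [0.2, 0.9, -0.7]
width: 0.0381
grasp_force: 30.0
t [ 0.104 -0.651  0.013] r [0.004 0.015 0.005] at [0.561  0.2557 0.2098] q6 -1.26 w 0.0381 gf 30.0 F [ 0.2  0.9 -0.7] time 10.2
```

```bash
python3 -m crank '[{"tx":0.01,"ty":-0.06,"tz":0,"rx":0,"ry":0.015,"rz":0,"hand":-1},{"tx":0.02,"ty":-0.125,"tz":0,"rx":0,"ry":0.015,"rz":0,"hand":-1},{"tx":0.03,"ty":-0.19,"tz":0,"rx":0,"ry":0.015,"rz":0,"hand":-1},{"tx":0.04,"ty":-0.255,"tz":0,"rx":0,"ry":0.015,"rz":0,"hand":-1},{"tx":0.05,"ty":-0.32,"tz":0,"rx":0,"ry":0.015,"rz":0,"hand":-1},{"tx":0.06,"ty":-0.385,"tz":0,"rx":0,"ry":0.015,"rz":0,"hand":-1},{"tx":0.07,"ty":-0.45,"tz":0,"rx":0,"ry":0.015,"rz":0,"hand":-1},{"tx":0.08,"ty":-0.515,"tz":0,"rx":0,"ry":0.015,"rz":0,"hand":-1},{"tx":0.09,"ty":-0.58,"tz":0,"rx":0,"ry":0.015,"rz":0,"hand":-1},{"tx":0.1,"ty":-0.64,"tz":0,"rx":0,"ry":0.015,"rz":0,"hand":-1}]'
python3 -m crank '[{"tx":0,"ty":-0.01,"tz":0.0,"rx":0,"ry":0,"rz":0,"hand":-1},{"tx":0,"ty":-0.01,"tz":0.0,"rx":0,"ry":0,"rz":0,"hand":-1},{"tx":0,"ty":-0.01,"tz":0.05,"rx":0,"ry":0,"rz":0,"hand":-1},{"tx":0,"ty":-0.01,"tz":0.1,"rx":0,"ry":0,"rz":0,"hand":-1},{"tx":0,"ty":-0.01,"tz":0.15,"rx":0,"ry":0,"rz":0,"hand":-1},{"tx":0,"ty":-0.01,"tz":0.18,"rx":0,"ry":0,"rz":0,"hand":-1},{"tx":0,"ty":-0.01,"tz":0.2,"rx":0,"ry":0,"rz":0,"hand":-1},{"tx":0,"ty":-0.01,"tz":0.21,"rx":0,"ry":0,"rz":0,"hand":-1},{"tx":0,"ty":-0.01,"tz":0.22,"rx":0,"ry":0,"rz":0,"hand":-1},{"tx":0,"ty":-0.01,"tz":0.22,"rx":0,"ry":0,"rz":0,"hand":-1}]'
python3 go.py .50 -.135 .051 90
```

```text
time_s: 11.03
ee_pos: [0.498, -0.1316, 0.2029]
orientation: [0.005, -3.129, 0.001]
wrist_force: [1.0, -0.6, -1.7]
width: 0.0391
grasp_force: 30.1
time_s: 11.87
ee_pos: [0.4974, -0.1346, 0.0706]
orientation: [0.007, -3.129, -0.0]
wrist_force: [-0.6, -0.0, -0.8]
width: 0.0383
grasp_force: 30.1
t [-0.005 -0.001  0.033] r [ 0.    -0.017  0.006] at [ 0.4974 -0.1346  0.0706] q6 -1.97 w 0.0383 gf 30.1 F [-0.6 -0.  -0.8] time 11.8667
```

```bash
python3 -m crank '[{"tx":0,"ty":0,"tz":0.01,"rx":0,"ry":-0.015,"rz":0,"hand":-1},{"tx":0,"ty":0,"tz":0.02,"rx":0,"ry":-0.015,"rz":0,"hand":-1},{"tx":0,"ty":0,"tz":0.027,"rx":0,"ry":-0.015,"rz":0,"hand":-1},{"tx":0,"ty":0,"tz":0.031,"rx":0,"ry":-0.015,"rz":0,"hand":-1},{"tx":0,"ty":0,"tz":0.031,"rx":0,"ry":-0.015,"rz":0,"hand":-1},{"tx":0,"ty":0,"tz":0.031,"rx":0,"ry":-0.015,"rz":0,"hand":-1},{"tx":0,"ty":0,"tz":0.031,"rx":0,"ry":-0.015,"rz":0,"hand":0.1},{"tx":0,"ty":0,"tz":0.031,"rx":0,"ry":-0.015,"rz":0,"hand":0.2},{"tx":0,"ty":0,"tz":0.031,"rx":0,"ry":-0.015,"rz":0,"hand":0.3},{"tx":0,"ty":0,"tz":0.031,"rx":0,"ry":-0.015,"rz":0,"hand":0.4}]'
python3 -m crank '[{"tx":0,"ty":0,"tz":0,"rx":0,"ry":0,"rz":0,"hand":0.5},{"tx":0,"ty":0,"tz":-0.02,"rx":0,"ry":0,"rz":0,"hand":0.5},{"tx":0,"ty":0,"tz":-0.07,"rx":0,"ry":0,"rz":0,"hand":0.5},{"tx":0,"ty":0,"tz":-0.13,"rx":0,"ry":0,"rz":0,"hand":0.5},{"tx":0,"ty":0,"tz":-0.19,"rx":0,"ry":0,"rz":0,"hand":0.5},{"tx":0,"ty":0,"tz":-0.24,"rx":0,"ry":0,"rz":0,"hand":0.8},{"tx":0,"ty":0.05,"tz":-0.25,"rx":0,"ry":0,"rz":0,"hand":1},{"tx":0,"ty":0.1,"tz":-0.25,"rx":0,"ry":0,"rz":0,"hand":1},{"tx":0.01,"ty":0.16,"tz":-0.25,"rx":0,"ry":0,"rz":0,"hand":1},{"tx":0.02,"ty":0.22,"tz":-0.25,"rx":0,"ry":0,"rz":0,"hand":1}]'
python3 go.py .489 .259 .2 90
```

```text
time_s: 12.7
ee_pos: [0.4976, -0.1358, 0.0529]
orientation: [-0.005, 3.141, -0.001]
wrist_force: [-0.7, -0.5, 0.3]
width: 0.06
grasp_force: 0.0
time_s: 13.53
ee_pos: [0.4849, -0.0027, 0.2031]
orientation: [-0.003, 3.14, -0.001]
wrist_force: [1.1, 1.4, -0.2]
width: 0.0854
grasp_force: 0.0
t [-0.008  0.436  0.005] r [-0.001  0.002  0.002] at [ 0.4849 -0.0027  0.2031] q6 -1.72 w 0.0854 gf 0.0 F [ 1.1  1.4 -0.2] time 13.5333
```

```bash
python3 -m crank '[{"tx":-0.008,"ty":0.07,"tz":0,"rx":0,"ry":0,"rz":0,"hand":1},{"tx":-0.008,"ty":0.14,"tz":0,"rx":0,"ry":0,"rz":0,"hand":1},{"tx":-0.008,"ty":0.2,"tz":0,"rx":0,"ry":0,"rz":0,"hand":1},{"tx":-0.008,"ty":0.27,"tz":0,"rx":0,"ry":0,"rz":0,"hand":1},{"tx":-0.008,"ty":0.34,"tz":0,"rx":0,"ry":0,"rz":0,"hand":1},{"tx":-0.008,"ty":0.4,"tz":0,"rx":0,"ry":0,"rz":0,"hand":1},{"tx":-0.008,"ty":0.438,"tz":0,"rx":0,"ry":0,"rz":0,"hand":1},{"tx":-0.008,"ty":0.438,"tz":0,"rx":0,"ry":0,"rz":0,"hand":1},{"tx":-0.008,"ty":0.438,"tz":0,"rx":0,"ry":0,"rz":0,"hand":1},{"tx":-0.008,"ty":0.438,"tz":0,"rx":0,"ry":0,"rz":0,"hand":1}]'
python3 go.py .489 .259 .094 90
```

```text
time_s: 14.37
ee_pos: [0.4886, 0.2585, 0.2022]
orientation: [0.006, -3.141, 0.003]
wrist_force: [0.2, -0.8, -0.2]
width: 0.0859
grasp_force: 0.0
t [-0.001  0.001  0.18 ] r [-0.002 -0.001  0.005] at [0.4886 0.2585 0.2022] q6 -1.21 w 0.0859 gf 0.0 F [ 0.2 -0.8 -0.2] time 14.3667
```

```bash
python3 -m crank '[{"tx":0,"ty":0,"tz":0.04,"rx":0,"ry":0,"rz":0,"hand":1},{"tx":0,"ty":0,"tz":0.09,"rx":0,"ry":0,"rz":0,"hand":1},{"tx":0,"ty":0,"tz":0.13,"rx":0,"ry":0,"rz":0,"hand":1},{"tx":0,"ty":0,"tz":0.16,"rx":0,"ry":0,"rz":0,"hand":1},{"tx":0,"ty":0,"tz":0.18,"rx":0,"ry":0,"rz":0,"hand":1},{"tx":0,"ty":0,"tz":0.18,"rx":0,"ry":0,"rz":0,"hand":1},{"tx":0,"ty":0,"tz":0.18,"rx":0,"ry":0,"rz":0,"hand":1},{"tx":0,"ty":0,"tz":0.18,"rx":0,"ry":0,"rz":0,"hand":0.2},{"tx":0,"ty":0,"tz":0.18,"rx":0,"ry":0,"rz":0,"hand":-0.5},{"tx":0,"ty":0,"tz":0.18,"rx":0,"ry":0,"rz":0,"hand":-0.5}]' 30
python3 -m crank '[{"tx":0,"ty":0,"tz":0,"rx":0,"ry":0,"rz":0,"hand":-1},{"tx":0,"ty":0,"tz":0,"rx":0,"ry":0,"rz":0,"hand":-1},{"tx":0,"ty":0,"tz":0,"rx":0,"ry":0,"rz":0,"hand":-1},{"tx":0,"ty":0,"tz":0,"rx":0,"ry":0,"rz":0,"hand":-1},{"tx":0,"ty":0,"tz":0,"rx":0,"ry":0,"rz":0,"hand":-1},{"tx":0,"ty":0,"tz":-0.03,"rx":0,"ry":0,"rz":0,"hand":-1},{"tx":0,"ty":0,"tz":-0.08,"rx":0,"ry":0,"rz":0,"hand":-1},{"tx":0,"ty":0,"tz":-0.14,"rx":0,"ry":0,"rz":0,"hand":-1},{"tx":0,"ty":0,"tz":-0.18,"rx":0,"ry":0,"rz":0,"hand":-1},{"tx":0,"ty":0,"tz":-0.18,"rx":0,"ry":0,"rz":0,"hand":-1}]' 30
python3 go.py .42 -.135 .2 90
```

```text
time_s: 15.2
ee_pos: [0.4896, 0.2591, 0.0957]
orientation: [-0.005, 3.139, 0.0]
wrist_force: [0.6, 0.5, 0.4]
width: 0.0521
grasp_force: 0.0
time_s: 16.03
ee_pos: [0.4918, 0.2602, 0.2082]
orientation: [-0.006, 3.131, 0.004]
wrist_force: [0.6, 0.2, -0.1]
width: 0.0355
grasp_force: 31.0
t [ 0.122 -0.658  0.01 ] r [0.004 0.013 0.005] at [0.4918 0.2602 0.2082] q6 -1.21 w 0.0355 gf 31.0 F [ 0.6  0.2 -0.1] time 16.0333
```

```bash
python3 -m crank '[{"tx":0.01,"ty":-0.06,"tz":0,"rx":0,"ry":0,"rz":0,"hand":-1},{"tx":0.02,"ty":-0.125,"tz":0,"rx":0,"ry":0,"rz":0,"hand":-1},{"tx":0.035,"ty":-0.19,"tz":0,"rx":0,"ry":0,"rz":0,"hand":-1},{"tx":0.05,"ty":-0.255,"tz":0,"rx":0,"ry":0,"rz":0,"hand":-1},{"tx":0.065,"ty":-0.32,"tz":0,"rx":0,"ry":0,"rz":0,"hand":-1},{"tx":0.08,"ty":-0.385,"tz":0,"rx":0,"ry":0,"rz":0,"hand":-1},{"tx":0.09,"ty":-0.45,"tz":0,"rx":0,"ry":0,"rz":0,"hand":-1},{"tx":0.1,"ty":-0.515,"tz":0,"rx":0,"ry":0,"rz":0,"hand":-1},{"tx":0.11,"ty":-0.58,"tz":0,"rx":0,"ry":0,"rz":0,"hand":-1},{"tx":0.12,"ty":-0.645,"tz":0,"rx":0,"ry":0,"rz":0,"hand":-1}]'
python3 -m crank '[{"tx":0,"ty":-0.01,"tz":0.0,"rx":0,"ry":0,"rz":0,"hand":-1},{"tx":0,"ty":-0.01,"tz":0.0,"rx":0,"ry":0,"rz":0,"hand":-1},{"tx":0,"ty":-0.01,"tz":0.05,"rx":0,"ry":0,"rz":0,"hand":-1},{"tx":0,"ty":-0.01,"tz":0.1,"rx":0,"ry":0,"rz":0,"hand":-1},{"tx":0,"ty":-0.01,"tz":0.15,"rx":0,"ry":0,"rz":0,"hand":-1},{"tx":0,"ty":-0.01,"tz":0.18,"rx":0,"ry":0,"rz":0,"hand":-1},{"tx":0,"ty":-0.01,"tz":0.2,"rx":0,"ry":0,"rz":0,"hand":-1},{"tx":0,"ty":-0.01,"tz":0.21,"rx":0,"ry":0,"rz":0,"hand":-1},{"tx":0,"ty":-0.01,"tz":0.22,"rx":0,"ry":0,"rz":0,"hand":-1},{"tx":0,"ty":-0.01,"tz":0.22,"rx":0,"ry":0,"rz":0,"hand":-1}]'
python3 go.py .42 -.135 .0505 90
```

```text
time_s: 16.87
ee_pos: [0.4167, -0.1296, 0.2021]
orientation: [0.006, -3.14, 0.001]
wrist_force: [1.5, -0.3, -0.9]
width: 0.0359
grasp_force: 31.0
time_s: 17.7
ee_pos: [0.4178, -0.1331, 0.07]
orientation: [0.007, -3.14, -0.001]
wrist_force: [0.0, -0.0, 0.9]
width: 0.0361
grasp_force: 31.1
t [-0.004 -0.003  0.032] r [ 0.001 -0.002  0.006] at [ 0.4178 -0.1331  0.07  ] q6 -2.04 w 0.0361 gf 31.1 F [ 0.  -0.   0.9] time 17.7
```

```bash
python3 -m crank '[{"tx":0,"ty":0,"tz":0.01,"rx":0,"ry":0,"rz":0,"hand":-1},{"tx":0,"ty":0,"tz":0.02,"rx":0,"ry":0,"rz":0,"hand":-1},{"tx":0,"ty":0,"tz":0.027,"rx":0,"ry":0,"rz":0,"hand":-1},{"tx":0,"ty":0,"tz":0.031,"rx":0,"ry":0,"rz":0,"hand":-1},{"tx":0,"ty":0,"tz":0.031,"rx":0,"ry":0,"rz":0,"hand":-1},{"tx":0,"ty":0,"tz":0.031,"rx":0,"ry":0,"rz":0,"hand":-1},{"tx":0,"ty":0,"tz":0.031,"rx":0,"ry":0,"rz":0,"hand":0.1},{"tx":0,"ty":0,"tz":0.031,"rx":0,"ry":0,"rz":0,"hand":0.2},{"tx":0,"ty":0,"tz":0.031,"rx":0,"ry":0,"rz":0,"hand":0.3},{"tx":0,"ty":0,"tz":0.031,"rx":0,"ry":0,"rz":0,"hand":0.4}]'
python3 -m crank '[{"tx":0,"ty":0,"tz":0,"rx":0,"ry":0,"rz":0,"hand":0.5},{"tx":0,"ty":0,"tz":-0.02,"rx":0,"ry":0,"rz":0,"hand":0.5},{"tx":0,"ty":0,"tz":-0.07,"rx":0,"ry":0,"rz":0,"hand":0.5},{"tx":0,"ty":0,"tz":-0.13,"rx":0,"ry":0,"rz":0,"hand":0.5},{"tx":0,"ty":0,"tz":-0.19,"rx":0,"ry":0,"rz":0,"hand":0.5},{"tx":0,"ty":0,"tz":-0.24,"rx":0,"ry":0,"rz":0,"hand":0.8},{"tx":0.05,"ty":-0.05,"tz":-0.25,"rx":0,"ry":0,"rz":0,"hand":1},{"tx":0.1,"ty":-0.1,"tz":-0.25,"rx":0,"ry":0,"rz":0,"hand":1},{"tx":0.15,"ty":-0.15,"tz":-0.25,"rx":0,"ry":0,"rz":0,"hand":1},{"tx":0.2,"ty":-0.2,"tz":-0.25,"rx":0,"ry":0,"rz":0,"hand":1}]'
python3 - <<'E'
from h import *
t=cams.get_image("top");s=cams.get_image("side")
cv2.imwrite("pics/t3_raw.png",t);cv2.imwrite("pics/s3_raw.png",s)
crop(t,190,160,200,130,4,"c3t.png");crop(s,190,130,150,150,4,"c3s.png")
E
```

```text
time_s: 18.53
ee_pos: [0.4184, -0.1343, 0.0523]
orientation: [-0.005, 3.141, -0.001]
wrist_force: [0.0, -0.8, 0.4]
width: 0.0597
grasp_force: 0.0
time_s: 19.37
ee_pos: [0.2999, -0.2527, 0.2027]
orientation: [-0.008, 3.141, -0.003]
wrist_force: [0.6, 0.0, 0.1]
width: 0.0853
grasp_force: 0.0
```

View pics/c3t.png

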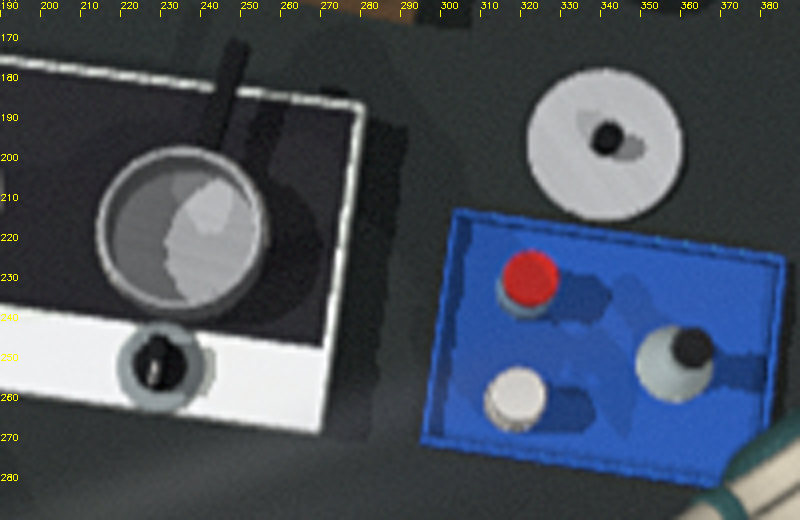

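View pics/c3s.png

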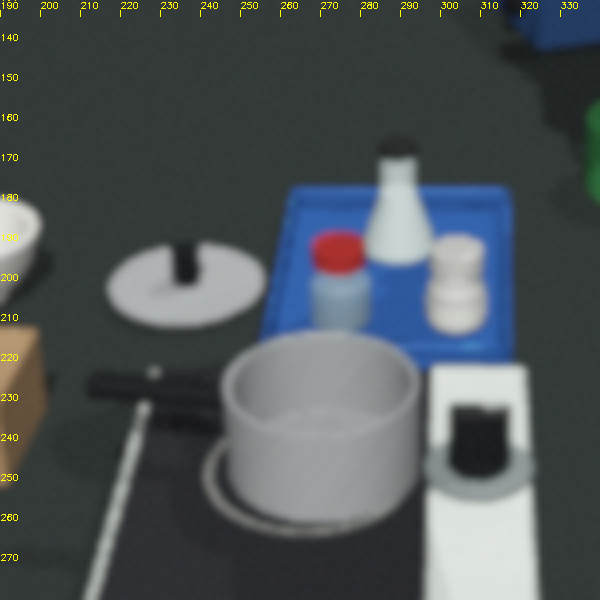

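```bash
python3 - <<'E'
from h import *
print(tri((270.2,226.5),(235.5,217.2)),plane("top",(235.5,217.2),.108),plane("side",(270.2,226.5),.108))
a,b=plane("top",(249.3,170.5),.098),plane("top",(243.75,195),.098);print(a,b,np.degrees(np.arctan2(*(a-b)[1::-1])))
E
python3 go.py .45 -.05 .2 80
```

```text
(array([0.50146456, 0.10038525, 0.10072088]), np.float64(0.001843033495295313)) [0.49911706 0.09969327 0.108     ] [0.50180193 0.1113906  0.108     ]
[0.63528176 0.07786115 0.098     ] [0.56466786 0.08536641 0.098     ] -6.066954841462183
t [-0.253  0.345  0.002] r [-0.005 -0.002  0.216] at [ 0.2973 -0.2561  0.2025] q6 -2.45 w 0.0853 gf 0.0 F [0.2 1.  0.8] time 19.4667
```

```bash
python3 -m crank '[{"tx":-0.253,"ty":0.345,"tz":0,"rx":0,"ry":0,"rz":0.18,"hand":1},{"tx":-0.253,"ty":0.345,"tz":0,"rx":0,"ry":0,"rz":0.18,"hand":1},{"tx":-0.253,"ty":0.345,"tz":0,"rx":0,"ry":0,"rz":0.18,"hand":1},{"tx":-0.253,"ty":0.345,"tz":0,"rx":0,"ry":0,"rz":0.18,"hand":1},{"tx":-0.253,"ty":0.345,"tz":0,"rx":0,"ry":0,"rz":0.18,"hand":1},{"tx":-0.253,"ty":0.345,"tz":0,"rx":0,"ry":0,"rz":0.18,"hand":1},{"tx":-0.48,"ty":0.56,"tz":0,"rx":0,"ry":0,"rz":0.18,"hand":1},{"tx":-0.48,"ty":0.56,"tz":0,"rx":0,"ry":0,"rz":0.18,"hand":1},{"tx":-0.48,"ty":0.56,"tz":0,"rx":0,"ry":0,"rz":0.18,"hand":1},{"tx":-0.48,"ty":0.56,"tz":0,"rx":0,"ry":0,"rz":0.18,"hand":1}]'
python3 -m crank '[{"tx":0,"ty":0,"tz":0,"rx":0,"ry":0,"rz":0,"hand":1},{"tx":0,"ty":0,"tz":0,"rx":0,"ry":0,"rz":0,"hand":1},{"tx":0,"ty":0,"tz":0,"rx":0,"ry":0,"rz":0,"hand":1},{"tx":0,"ty":0,"tz":0,"rx":0,"ry":0,"rz":0,"hand":1},{"tx":0,"ty":0,"tz":0,"rx":0,"ry":0,"rz":0,"hand":1},{"tx":0,"ty":0,"tz":0,"rx":0,"ry":0,"rz":0,"hand":1},{"tx":0,"ty":0,"tz":0,"rx":0,"ry":0,"rz":0,"hand":1},{"tx":0,"ty":0,"tz":0,"rx":0,"ry":0,"rz":0,"hand":1},{"tx":0,"ty":0,"tz":0,"rx":0,"ry":0,"rz":0,"hand":1},{"tx":0,"ty":0,"tz":0,"rx":0,"ry":0,"rz":0,"hand":1}]'
python3 go.py .588 .083 .092 81.5
python3 -c "
from h import *
print(tri((211.5,226),(249.3,170.5)))"
```

```text
time_s: 20.3
ee_pos: [0.5631, 0.0629, 0.2018]
orientation: [-0.214, -3.134, 0.0]
wrist_force: [1.0, -0.8, 0.5]
width: 0.0853
grasp_force: 0.0
time_s: 21.13
ee_pos: [0.5621, 0.0595, 0.2021]
orientation: [0.217, 3.134, -0.001]
wrist_force: [0.5, -0.0, 0.6]
width: 0.0859
grasp_force: 0.0
t [-0.037  0.045  0.183] r [-0.001  0.     0.012] at [0.5621 0.0595 0.2021] q6 -1.45 w 0.0859 gf 0.0 F [ 0.5 -0.   0.6] time 21.1333
(array([0.63877985, 0.07857813, 0.09001749]), np.float64(0.002212082572076361))
```

Handle height measured about 90–92 mm, consistent. Lower with the jaws open, then close gently.

```bash
python3 -m crank '[{"tx":-0.037,"ty":0.045,"tz":0,"rx":0,"ry":0,"rz":0.01,"hand":1},{"tx":-0.037,"ty":0.045,"tz":0.01,"rx":0,"ry":0,"rz":0.01,"hand":1},{"tx":-0.037,"ty":0.045,"tz":0.05,"rx":0,"ry":0,"rz":0.01,"hand":1},{"tx":-0.037,"ty":0.045,"tz":0.1,"rx":0,"ry":0,"rz":0.01,"hand":1},{"tx":-0.037,"ty":0.045,"tz":0.14,"rx":0,"ry":0,"rz":0.01,"hand":1},{"tx":-0.037,"ty":0.045,"tz":0.17,"rx":0,"ry":0,"rz":0.01,"hand":1},{"tx":-0.037,"ty":0.045,"tz":0.182,"rx":0,"ry":0,"rz":0.01,"hand":1},{"tx":-0.037,"ty":0.045,"tz":0.182,"rx":0,"ry":0,"rz":0.01,"hand":1},{"tx":-0.037,"ty":0.045,"tz":0.182,"rx":0,"ry":0,"rz":0.01,"hand":1},{"tx":-0.037,"ty":0.045,"tz":0.182,"rx":0,"ry":0,"rz":0.01,"hand":1}]' 30
python3 go.py .588 .083 .092 81.5
```

```text
time_s: 21.97
ee_pos: [0.589, 0.0833, 0.0941]
orientation: [0.229, 3.13, -0.0]
wrist_force: [0.8, 0.7, -0.5]
width: 0.0856
grasp_force: 0.0
t [ 0.002 -0.001  0.004] r [-0.     0.004  0.003] at [0.589  0.0833 0.0941] q6 -1.4 w 0.0856 gf 0.0 F [ 0.8  0.7 -0.5] time 21.9667
```

```bash
python3 -m crank '[{"tx":0,"ty":0,"tz":0,"rx":0,"ry":0,"rz":0,"hand":0},{"tx":0,"ty":0,"tz":0,"rx":0,"ry":0,"rz":0,"hand":-0.3},{"tx":0,"ty":0,"tz":0,"rx":0,"ry":0,"rz":0,"hand":-0.5},{"tx":0,"ty":0,"tz":0,"rx":0,"ry":0,"rz":0,"hand":-0.6},{"tx":0,"ty":0,"tz":0,"rx":0,"ry":0,"rz":0,"hand":-0.8},{"tx":0,"ty":0,"tz":0,"rx":0,"ry":0,"rz":0,"hand":-1},{"tx":0,"ty":0,"tz":0,"rx":0,"ry":0,"rz":0,"hand":-1},{"tx":0,"ty":0,"tz":0,"rx":0,"ry":0,"rz":0,"hand":-1},{"tx":0,"ty":0,"tz":0,"rx":0,"ry":0,"rz":0,"hand":-1},{"tx":0,"ty":0,"tz":0,"rx":0,"ry":0,"rz":0,"hand":-1}]' 40
python3 go.py .604 .278 .092 81.5
python3 - <<'E'
from h import *
t=cams.get_image("top");s=cams.get_image("side")
cv2.imwrite("pics/t4_raw.png",t);cv2.imwrite("pics/s4_raw.png",s)
a=cv2.resize(t[150:260,195:295],None,fx=4,fy=4);b=cv2.resize(s[190:300,190:290],None,fx=4,fy=4)
cv2.imwrite("pics/c4.png",np.hstack([a,b]))
E
```

```text
time_s: 22.8
ee_pos: [0.5883, 0.0841, 0.0932]
orientation: [0.23, 3.132, 0.001]
wrist_force: [-0.5, 4.5, 4.6]
width: 0.0154
grasp_force: 39.5
t [0.021 0.324 0.002] r [0.001 0.001 0.003] at [0.5883 0.0841 0.0932] q6 -1.4 w 0.0154 gf 39.5 F [-0.5  4.5  4.6] time 22.8
```

View pics/c4.png

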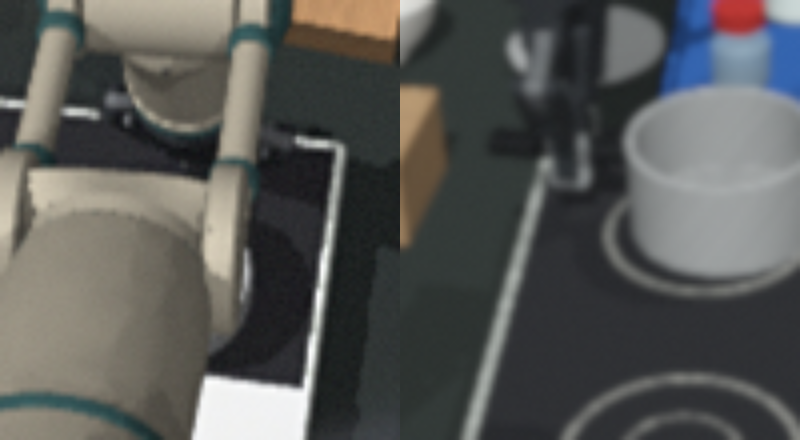

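```bash
python3 -m crank '[{"tx":0,"ty":0.006,"tz":0,"rx":0,"ry":0,"rz":0,"hand":-1},{"tx":0.001,"ty":0.018,"tz":0,"rx":0,"ry":0,"rz":0,"hand":-1},{"tx":0.002,"ty":0.035,"tz":0,"rx":0,"ry":0,"rz":0,"hand":-1},{"tx":0.003,"ty":0.052,"tz":0,"rx":0,"ry":0,"rz":0,"hand":-1},{"tx":0.004,"ty":0.069,"tz":0,"rx":0,"ry":0,"rz":0,"hand":-1},{"tx":0.005,"ty":0.086,"tz":0,"rx":0,"ry":0,"rz":0,"hand":-1},{"tx":0.006,"ty":0.103,"tz":0,"rx":0,"ry":0,"rz":0,"hand":-1},{"tx":0.008,"ty":0.12,"tz":0,"rx":0,"ry":0,"rz":0,"hand":-1},{"tx":0.009,"ty":0.137,"tz":0,"rx":0,"ry":0,"rz":0,"hand":-1},{"tx":0.01,"ty":0.15,"tz":0,"rx":0,"ry":0,"rz":0,"hand":-1}]'
python3 go.py .6045 .281 .093 81.5
```

```text
time_s: 23.73
ee_pos: [0.595, 0.17, 0.0931]
orientation: [0.223, 3.133, -0.013]
wrist_force: [-1.1, -7.0, 6.7]
width: 0.015
grasp_force: 39.4
t [ 0.01   0.185 -0.001] r [-0.01   0.001  0.008] at [0.595  0.17   0.0931] q6 -1.25 w 0.015 gf 39.4 F [-1.1 -7.   6.7] time 23.7333
```

```bash
python3 -m crank '[{"tx":0.001,"ty":0.015,"tz":0,"rx":0,"ry":0,"rz":0,"hand":-1},{"tx":0.002,"ty":0.032,"tz":0,"rx":0,"ry":0,"rz":0,"hand":-1},{"tx":0.003,"ty":0.049,"tz":0,"rx":0,"ry":0,"rz":0,"hand":-1},{"tx":0.004,"ty":0.066,"tz":0,"rx":0,"ry":0,"rz":0,"hand":-1},{"tx":0.005,"ty":0.083,"tz":0,"rx":0,"ry":0,"rz":0,"hand":-1},{"tx":0.006,"ty":0.1,"tz":0,"rx":0,"ry":0,"rz":0,"hand":-1},{"tx":0.007,"ty":0.117,"tz":0,"rx":0,"ry":0,"rz":0,"hand":-1},{"tx":0.008,"ty":0.134,"tz":0,"rx":0,"ry":0,"rz":0,"hand":-1},{"tx":0.009,"ty":0.15,"tz":0,"rx":0,"ry":0,"rz":0,"hand":-1},{"tx":0.01,"ty":0.162,"tz":0,"rx":0,"ry":0,"rz":0,"hand":-1}]'
python3 -m crank '[{"tx":0,"ty":0.008,"tz":0,"rx":0,"ry":0,"rz":0,"hand":-1},{"tx":0,"ty":0.015,"tz":0,"rx":0,"ry":0,"rz":0,"hand":-1},{"tx":0,"ty":0.015,"tz":0,"rx":0,"ry":0,"rz":0,"hand":-1},{"tx":0,"ty":0.015,"tz":0,"rx":0,"ry":0,"rz":0,"hand":-1},{"tx":0,"ty":0.015,"tz":0,"rx":0,"ry":0,"rz":0,"hand":-1},{"tx":0,"ty":0.015,"tz":0,"rx":0,"ry":0,"rz":0,"hand":-1},{"tx":0,"ty":0.015,"tz":0,"rx":0,"ry":0,"rz":0,"hand":-0.8},{"tx":0,"ty":0.015,"tz":0,"rx":0,"ry":0,"rz":0,"hand":-0.5},{"tx":0,"ty":0.015,"tz":0,"rx":0,"ry":0,"rz":0,"hand":-0.3},{"tx":0,"ty":0.015,"tz":0,"rx":0,"ry":0,"rz":0,"hand":-0.3}]'
python3 go.py .6045 .281 .093 81.5
```

```text
time_s: 24.57
ee_pos: [0.6033, 0.2667, 0.093]
orientation: [0.224, 3.133, -0.014]
wrist_force: [-0.3, -8.0, 7.5]
width: 0.015
grasp_force: 39.5
time_s: 25.4
ee_pos: [0.6043, 0.2785, 0.0918]
orientation: [-0.229, -3.132, 0.003]
wrist_force: [0.1, 0.1, 0.3]
width: 0.0296
grasp_force: 0.0
t [ 0.     0.004 -0.002] r [-0.003 -0.001  0.003] at [0.6043 0.2785 0.0918] q6 -1.1 w 0.0296 gf 0.0 F [0.1 0.1 0.3] time 25.4
```

```bash
python3 -m crank '[{"tx":0,"ty":0,"tz":0,"rx":0,"ry":0,"rz":0,"hand":0.3},{"tx":0,"ty":0,"tz":0,"rx":0,"ry":0,"rz":0,"hand":0.3},{"tx":0,"ty":0,"tz":-0.04,"rx":0,"ry":0,"rz":0,"hand":0.5},{"tx":0,"ty":0,"tz":-0.1,"rx":0,"ry":0,"rz":0,"hand":1},{"tx":0,"ty":0,"tz":-0.16,"rx":0,"ry":0,"rz":0,"hand":1},{"tx":0,"ty":-0.06,"tz":-0.18,"rx":0,"ry":0,"rz":0,"hand":1},{"tx":0,"ty":-0.12,"tz":-0.18,"rx":0,"ry":0,"rz":0,"hand":1},{"tx":0,"ty":-0.18,"tz":-0.18,"rx":0,"ry":0,"rz":0,"hand":1},{"tx":0,"ty":-0.24,"tz":-0.18,"rx":0,"ry":0,"rz":0,"hand":1},{"tx":0.02,"ty":-0.3,"tz":-0.18,"rx":0,"ry":0,"rz":0,"hand":1}]'
python3 -m crank '[{"tx":0.05,"ty":-0.06,"tz":0,"rx":0,"ry":0,"rz":0,"hand":1},{"tx":0.1,"ty":-0.1,"tz":0,"rx":0,"ry":0,"rz":0,"hand":1},{"tx":0.15,"ty":-0.1,"tz":0,"rx":0,"ry":0,"rz":0,"hand":1},{"tx":0.2,"ty":-0.1,"tz":0,"rx":0,"ry":0,"rz":0,"hand":1},{"tx":0.25,"ty":-0.1,"tz":0,"rx":0,"ry":0,"rz":0,"hand":1},{"tx":0.25,"ty":-0.1,"tz":0,"rx":0,"ry":0,"rz":0,"hand":1},{"tx":0.25,"ty":-0.1,"tz":0,"rx":0,"ry":0,"rz":0,"hand":1},{"tx":0.25,"ty":-0.1,"tz":0,"rx":0,"ry":0,"rz":0,"hand":1},{"tx":0.25,"ty":-0.1,"tz":0,"rx":0,"ry":0,"rz":0,"hand":1},{"tx":0.25,"ty":-0.1,"tz":0,"rx":0,"ry":0,"rz":0,"hand":1}]'
python3 go.py .608 -.184 .15 90
python3 - <<'E'
from h import *
t=cams.get_image("top");s=cams.get_image("side")
cv2.imwrite("pics/t5_raw.png",t);cv2.imwrite("pics/s5_raw.png",s)
crop(t,115,150,200,110,4,"c5.png");crop(s,190,170,150,150,4,"c5s.png")
E
```

```text
time_s: 26.23
ee_pos: [0.5679, 0.1011, 0.2008]
orientation: [0.228, 3.13, -0.002]
wrist_force: [0.7, -1.5, -0.3]
width: 0.0853
grasp_force: 0.0
time_s: 27.07
ee_pos: [0.4106, 0.0653, 0.2008]
orientation: [0.229, 3.133, -0.001]
wrist_force: [0.2, -1.1, -0.2]
width: 0.0851
grasp_force: 0.0
t [-0.386 -0.363  0.085] r [-0.001  0.001 -0.186] at [0.4106 0.0653 0.2008] q6 -1.43 w 0.0851 gf 0.0 F [ 0.2 -1.1 -0.2] time 27.0667
```

View pics/c5.png

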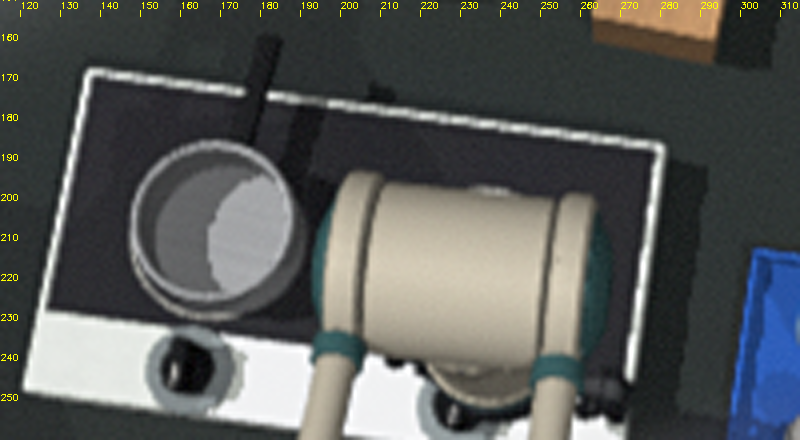

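View pics/c5s.png

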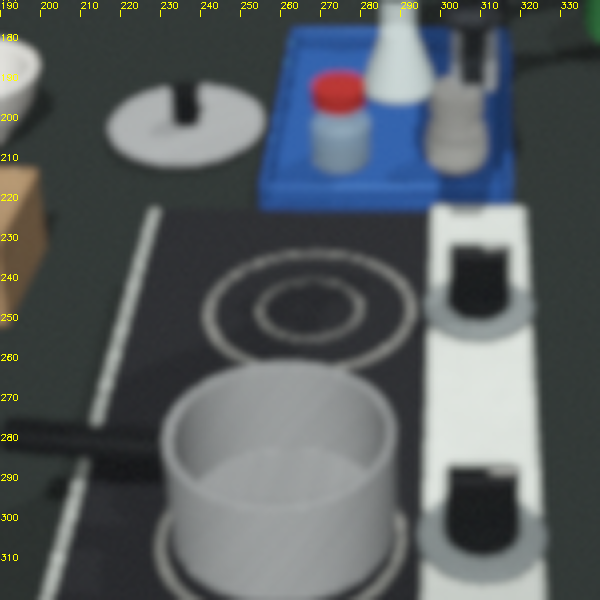

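```bash
python3 - <<'E'
from h import *
print("rim",tri((259.8,278.3),(168.1,205.4)),plane("top",(168.1,205.4),.108),plane("side",(259.8,278.3),.108))
# right ring now visible in side: centre of outer ring
r=plane("side",(190+309.5/4,170+309/4),.05);print("right zone side",r)
# lid: bright disc & dark button in both
for n,f,(x0,x1,y0,y1) in(("top","t3",(318,365,175,218)),("side","s5",(212,260,184,214))):
    g=cv2.imread(f"pics/{f}_raw.png",0)[y0:y1,x0:x1]
    m=cv2.morphologyEx((g>110).astype(np.uint8),cv2.MORPH_CLOSE,np.ones((5,5)))
    c=max(cv2.findContours(m,0,1)[0],key=cv2.contourArea); e=cv2.fitEllipse(cv2.convexHull(c)); p=(e[0][0]+x0,e[0][1]+y0)
    print(n,"lid",np.round(p,1),np.round(e[1],1),plane(n,p,.011).round(4))
print("button top",tri((190+184/4,170+86/4),(190+608/4,160+137/4)), plane("top",(190+608/4,160+137/4),.039))
E
```

```text
rim (array([0.51561775, 0.28568677, 0.10281941]), np.float64(0.0019716354968602238)) [0.51355349 0.28446529 0.108     ] [0.51605579 0.29175151 0.108     ]
right zone side [0.51028904 0.10923554 0.05      ]
top lid [340.5 195.4] [37.7 39.3] [ 0.6119 -0.1866  0.011 ]
side lid [236.  201.6] [22.5 38.6] [ 0.6126 -0.1752  0.011 ]
button top (array([ 0.6105607 , -0.18776718,  0.03696814]), np.float64(0.003033731299091116)) [ 0.60845957 -0.18749357  0.039     ]
```

```bash
python3 - <<'E'
from h import *
def hc(f,x,y,w,h,r0,r1,z,tag):
    g=cv2.resize(cv2.imread(f)[y:y+h,x:x+w],None,fx=6,fy=6,interpolation=cv2.INTER_CUBIC); g=cv2.GaussianBlur(cv2.cvtColor(g,6),(0,0),3)
    c=cv2.HoughCircles(g,cv2.HOUGH_GRADIENT_ALT,1.5,6,param1=100,param2=.6,minRadius=int(r0*6),maxRadius=int(r1*6))
    for q in ([] if c is None else c[0][:6]):
        u=(q[0]+.5)/6-.5+x; v=(q[1]+.5)/6-.5+y; p=plane("top",(u,v),z); print(tag,round(u,1),round(v,1),"r",round(q[2]/6,1),p.round(4))
hc("pics/top_raw.png",130,180,70,60,9,23,.05,"ring")
hc("pics/top_raw.png",205,185,65,65,15,24,.108,"pan0")
hc("pics/t5_raw.png",140,180,60,60,15,24,.108,"pan5")
for p in [(183.2,159.5),(178.2,183.7)]: print("handle",plane("top",p,.098).round(4))
E
```

```text
ring 163.1 212.8 r 19.1 [0.5028 0.3094 0.05  ]
ring 169.1 208.1 r 21.1 [0.518  0.2945 0.05  ]
ring 169.1 208.1 r 10.5 [0.518  0.2945 0.05  ]
ring 154.6 218.3 r 10.0 [0.4849 0.3308 0.05  ]
pan0 233.8 217.3 r 20.4 [0.4983 0.1041 0.108 ]
pan0 234.6 215.8 r 18.0 [0.5026 0.1026 0.108 ]
pan5 167.3 204.6 r 19.9 [0.5156 0.2868 0.108 ]
pan5 168.8 208.6 r 22.3 [0.505  0.2813 0.108 ]
handle [0.6489 0.2636 0.098 ]
handle [0.5788 0.2679 0.098 ]
```

```bash
python3 - <<'E'
from h import *
print(plane("top",(322.5,229.5),.067),"tcp y -.1358"); print(plane("top",(319.25,259),.063),"tcp y -.1343"); print(plane("top",(190+690/4,160+347/4),.091),"flask tcp .458 -.251")
print(plane("top",(181.2,190.2),.112),"red at .2544+");print(plane("top",(176,215.5),.108),"white .259+")
E
python3 go.py .6045 .283 .2 80
```

```text
[ 0.49624648 -0.13826656  0.067     ] tcp y -.1358
[ 0.41475947 -0.13623538  0.063     ] tcp y -.1343
[ 0.4554887  -0.24689612  0.091     ] flask tcp .458 -.251
[0.55801577 0.25415077 0.112     ] red at .2544+
[0.48806355 0.25938145 0.108     ] white .259+
t [-0.268  0.406  0.001] r [-0.001 -0.     0.036] at [0.4102 0.0653 0.2006] q6 -1.43 w 0.0853 gf 0.0 F [-0.1 -0.3 -0.1] time 27.1667
```

```bash
python3 go.py .609 -.187 .2 90; python3 -m crank '[{"tx":-0.388,"ty":-0.367,"tz":0,"rx":0,"ry":0,"rz":-0.186,"hand":1},{"tx":-0.388,"ty":-0.367,"tz":0,"rx":0,"ry":0,"rz":-0.186,"hand":1},{"tx":-0.388,"ty":-0.367,"tz":0,"rx":0,"ry":0,"rz":-0.186,"hand":1},{"tx":-0.388,"ty":-0.367,"tz":0,"rx":0,"ry":0,"rz":-0.186,"hand":1},{"tx":-0.388,"ty":-0.367,"tz":0,"rx":0,"ry":0,"rz":-0.186,"hand":1},{"tx":-0.388,"ty":-0.367,"tz":0,"rx":0,"ry":0,"rz":-0.186,"hand":1},{"tx":-0.388,"ty":-0.367,"tz":0,"rx":0,"ry":0,"rz":-0.186,"hand":1},{"tx":-0.388,"ty":-0.367,"tz":0,"rx":0,"ry":0,"rz":-0.186,"hand":1},{"tx":-0.388,"ty":-0.367,"tz":0,"rx":0,"ry":0,"rz":-0.186,"hand":1},{"tx":-0.388,"ty":-0.367,"tz":0,"rx":0,"ry":0,"rz":-0.186,"hand":1}]'
python3 -m crank '[{"tx":0,"ty":0,"tz":0.03,"rx":0,"ry":0,"rz":0,"hand":1},{"tx":0,"ty":0,"tz":0.08,"rx":0,"ry":0,"rz":0,"hand":1},{"tx":0,"ty":0,"tz":0.13,"rx":0,"ry":0,"rz":0,"hand":1},{"tx":0,"ty":0,"tz":0.17,"rx":0,"ry":0,"rz":0,"hand":1},{"tx":0,"ty":0,"tz":0.19,"rx":0,"ry":0,"rz":0,"hand":1},{"tx":0,"ty":0,"tz":0.19,"rx":0,"ry":0,"rz":0,"hand":1},{"tx":0,"ty":0,"tz":0.19,"rx":0,"ry":0,"rz":0,"hand":1},{"tx":0,"ty":0,"tz":0.19,"rx":0,"ry":0,"rz":0,"hand":1},{"tx":0,"ty":0,"tz":0.19,"rx":0,"ry":0,"rz":0,"hand":1},{"tx":0,"ty":0,"tz":0.19,"rx":0,"ry":0,"rz":0,"hand":1}]'
python3 go.py .609 -.187 .033 90
python3 - <<'E'
from h import *
s=cams.get_image("side");crop(s,190,120,120,120,5,"c6.png")
E
```

```text
t [-0.389 -0.368  0.001] r [-0.001 -0.    -0.186] at [0.4102 0.0653 0.2006] q6 -1.43 w 0.0853 gf 0.0 F [-0.1 -0.3 -0.1] time 27.1667
time_s: 28.0
ee_pos: [0.6086, -0.1881, 0.1994]
orientation: [-0.003, -3.14, -0.0]
wrist_force: [-1.0, 0.9, 0.6]
width: 0.0856
grasp_force: 0.0
time_s: 28.83
ee_pos: [0.6085, -0.1865, 0.0885]
orientation: [-0.001, 3.139, -0.003]
wrist_force: [0.2, 0.2, -0.2]
width: 0.0852
grasp_force: 0.0
t [-0.001 -0.001  0.093] r [-0.002  0.003  0.001] at [ 0.6085 -0.1865  0.0885] q6 -1.98 w 0.0852 gf 0.0 F [ 0.2  0.2 -0.2] time 28.8333
```

View pics/c6.png

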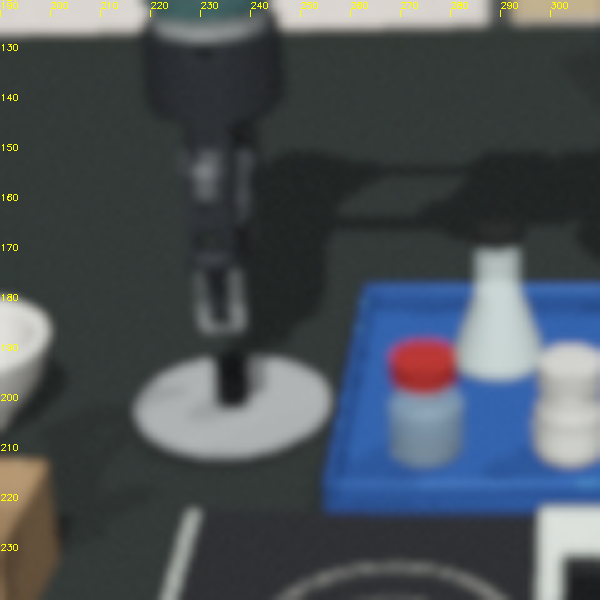

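```bash
python3 - <<'E'
from h import *
print(proj("side",[[.6085,-.1865,.075],[.6085,-.187,.039],[.6085,-.187,.011],[.6035,-.187,.039]]))
s=cams.get_image("side")
g=s[189:203,228:246].max(2); print(g[::2])
g=s[174:190,225:245].max(2); print(g[::3])
E
```

```text
[[236.25786224 180.04706603]
 [237.15282763 191.10840272]
 [237.81939275 199.56357742]
 [238.88072296 191.08367126]]
[[ 58  59  59  58  58  56  52  48  41  36  37  38  41  44  43  45  50  50]
 [ 80  92 103 100  80  54  36  29  28  28  38  57  79  91  97 104 111 111]
 [159 166 170 161 131  81  36  25  23  27  41  72 101 120 136 157 172 175]
 [178 179 178 169 139  88  41  25  24  24  38  69 100 120 137 160 175 179]
 [177 179 178 170 142  94  48  31  30  28  36  65 100 124 143 163 176 180]
 [178 177 175 167 143 101  57  37  34  35  52  93 135 160 171 176 179 180]
 [171 168 164 160 151 135 117 106 105 110 125 148 167 176 179 180 180 180]]
[[ 57  56  55  55  61  59  50  43  42  45  56  70  71  57  43  39  37  39
   38  37]
 [ 58  58  60  66  77  78  64  47  40  44  64  87  91  75  51  39  37  38
   39  37]
 [ 60  59  60  65  81  90  83  64  53  54  69  93 102  88  59  41  37  37
   36  37]
 [ 57  59  58  66  93 119 115  87  61  58  72 101 121 112  75  46  39  37
   37  37]
 [ 59  57  58  59  68  84  96  95  88  83  81  80  78  66  48  39  37  37
   37  38]
 [ 58  58  59  58  59  59  58  58  56  52  48  41  36  37  38  41  44  43
   45  50]]
```

```bash
python3 -m crank '[{"tx":-0.001,"ty":0,"tz":0.02,"rx":0,"ry":0,"rz":0,"hand":1},{"tx":-0.001,"ty":0,"tz":0.05,"rx":0,"ry":0,"rz":0,"hand":1},{"tx":-0.001,"ty":0,"tz":0.07,"rx":0,"ry":0,"rz":0,"hand":1},{"tx":-0.001,"ty":0,"tz":0.085,"rx":0,"ry":0,"rz":0,"hand":1},{"tx":-0.001,"ty":0,"tz":0.091,"rx":0,"ry":0,"rz":0,"hand":1},{"tx":-0.001,"ty":0,"tz":0.091,"rx":0,"ry":0,"rz":0,"hand":0.5},{"tx":-0.001,"ty":0,"tz":0.091,"rx":0,"ry":0,"rz":0,"hand":0},{"tx":-0.001,"ty":0,"tz":0.091,"rx":0,"ry":0,"rz":0,"hand":-0.4},{"tx":-0.001,"ty":0,"tz":0.091,"rx":0,"ry":0,"rz":0,"hand":-0.6},{"tx":-0.001,"ty":0,"tz":0.091,"rx":0,"ry":0,"rz":0,"hand":-1}]' 50
python3 -m crank '[{"tx":0,"ty":0,"tz":0,"rx":0,"ry":0,"rz":0,"hand":-1},{"tx":0,"ty":0,"tz":0,"rx":0,"ry":0,"rz":0,"hand":-1},{"tx":0,"ty":0,"tz":0,"rx":0,"ry":0,"rz":0,"hand":-1},{"tx":0,"ty":0,"tz":0,"rx":0,"ry":0,"rz":0,"hand":-1},{"tx":0,"ty":0,"tz":0,"rx":0,"ry":0,"rz":0,"hand":-1},{"tx":0,"ty":0,"tz":0,"rx":0,"ry":0,"rz":0,"hand":-1},{"tx":0,"ty":0,"tz":0,"rx":0,"ry":0,"rz":0,"hand":-1},{"tx":0,"ty":0,"tz":0,"rx":0,"ry":0,"rz":0,"hand":-1},{"tx":0,"ty":0,"tz":0,"rx":0,"ry":0,"rz":0,"hand":-1},{"tx":0,"ty":0,"tz":0,"rx":0,"ry":0,"rz":0,"hand":-1}]' 50
python3 go.py .515 .287 .2 90
```

```text
time_s: 29.77
ee_pos: [0.6087, -0.1866, 0.033]
orientation: [-0.0, 3.14, -0.002]
wrist_force: [0.1, 0.2, -1.0]
width: 0.0252
grasp_force: 0.0
time_s: 30.6
ee_pos: [0.6088, -0.1866, 0.0332]
orientation: [-0.0, 3.14, -0.002]
wrist_force: [0.6, 0.2, 4.6]
width: 0.0202
grasp_force: 49.4
t [ 0.156  0.789 -0.279] r [-0.001  0.002  0.   ] at [ 0.6088 -0.1866  0.0332] q6 -1.98 w 0.0202 gf 49.4 F [0.6 0.2 4.6] time 30.6
```

```bash
python3 -m crank '[{"tx":0,"ty":0,"tz":-0.02,"rx":0,"ry":0,"rz":0,"hand":-1},{"tx":0,"ty":0,"tz":-0.06,"rx":0,"ry":0,"rz":0,"hand":-1},{"tx":0,"ty":0,"tz":-0.11,"rx":0,"ry":0,"rz":0,"hand":-1},{"tx":0,"ty":0,"tz":-0.16,"rx":0,"ry":0,"rz":0,"hand":-1},{"tx":0,"ty":0,"tz":-0.21,"rx":0,"ry":0,"rz":0,"hand":-1},{"tx":0,"ty":0.03,"tz":-0.26,"rx":0,"ry":0,"rz":0,"hand":-1},{"tx":0.02,"ty":0.08,"tz":-0.279,"rx":0,"ry":0,"rz":0,"hand":-1},{"tx":0.04,"ty":0.14,"tz":-0.279,"rx":0,"ry":0,"rz":0,"hand":-1},{"tx":0.06,"ty":0.2,"tz":-0.279,"rx":0,"ry":0,"rz":0,"hand":-1},{"tx":0.08,"ty":0.26,"tz":-0.279,"rx":0,"ry":0,"rz":0,"hand":-1}]'
python3 -m crank '[{"tx":0.01,"ty":0.06,"tz":0,"rx":0,"ry":0,"rz":0,"hand":-1},{"tx":0.02,"ty":0.12,"tz":0,"rx":0,"ry":0,"rz":0,"hand":-1},{"tx":0.03,"ty":0.18,"tz":0,"rx":0,"ry":0,"rz":0,"hand":-1},{"tx":0.04,"ty":0.24,"tz":0,"rx":0,"ry":0,"rz":0,"hand":-1},{"tx":0.05,"ty":0.3,"tz":0,"rx":0,"ry":0,"rz":0,"hand":-1},{"tx":0.06,"ty":0.35,"tz":0,"rx":0,"ry":0,"rz":0,"hand":-1},{"tx":0.07,"ty":0.38,"tz":0,"rx":0,"ry":0,"rz":0,"hand":-1},{"tx":0.076,"ty":0.4,"tz":0,"rx":0,"ry":0,"rz":0,"hand":-1},{"tx":0.076,"ty":0.4,"tz":0,"rx":0,"ry":0,"rz":0,"hand":-1},{"tx":0.076,"ty":0.4,"tz":0,"rx":0,"ry":0,"rz":0,"hand":-1}]'
python3 go.py .515 .287 .14 90
python3 - <<'E'
from h import *
s=cams.get_image("side");t=cams.get_image("top");cv2.imwrite("pics/t7_raw.png",t);cv2.imwrite("pics/s7_raw.png",s)
crop(s,180,160,150,150,4,"c7.png");
E
```

```text
time_s: 31.43
ee_pos: [0.559, -0.0291, 0.2]
orientation: [-0.001, -3.141, 0.001]
wrist_force: [0.0, 0.7, -1.5]
width: 0.0204
grasp_force: 49.1
time_s: 32.27
ee_pos: [0.5143, 0.2094, 0.1994]
orientation: [0.002, -3.141, 0.003]
wrist_force: [-0.1, 0.3, -2.5]
width: 0.0202
grasp_force: 49.2
t [-0.001  0.13   0.099] r [-0.002 -0.     0.002] at [0.5143 0.2094 0.1994] q6 -1.31 w 0.0202 gf 49.2 F [-0.1  0.3 -2.5] time 32.2667
```

View pics/c7.png

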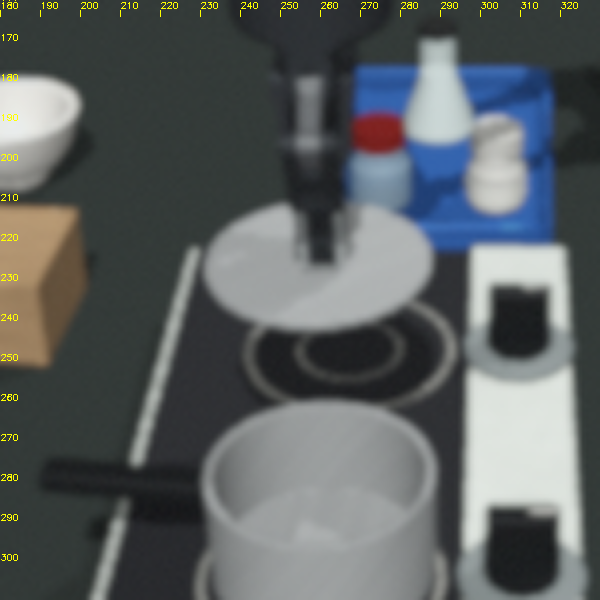

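```bash
python3 - <<'E'
from h import *
print(plane("side",(259.6,226.3),.177),plane("side",(259.6,278.3),.108))
E
python3 go.py .515 .2865 .145 90
```

```text
[0.51707989 0.21759388 0.177     ] [0.5164344 0.2917457 0.108    ]
t [-0.     0.13   0.091] r [-0.002  0.    -0.001] at [0.5149 0.2084 0.1995] q6 -1.31 w 0.0204 gf 49.2 F [ 0.  -0.1 -2.3] time 32.3667
```

```bash
python3 -m crank '[{"tx":0,"ty":0.03,"tz":0,"rx":0,"ry":0,"rz":0,"hand":-1},{"tx":0,"ty":0.06,"tz":0,"rx":0,"ry":0,"rz":0,"hand":-1},{"tx":0,"ty":0.09,"tz":0.02,"rx":0,"ry":0,"rz":0,"hand":-1},{"tx":0,"ty":0.115,"tz":0.04,"rx":0,"ry":0,"rz":0,"hand":-1},{"tx":0,"ty":0.128,"tz":0.06,"rx":0,"ry":0,"rz":0,"hand":-1},{"tx":0,"ty":0.128,"tz":0.075,"rx":0,"ry":0,"rz":0,"hand":-1},{"tx":0,"ty":0.128,"tz":0.085,"rx":0,"ry":0,"rz":0,"hand":-1},{"tx":0,"ty":0.128,"tz":0.09,"rx":0,"ry":0,"rz":0,"hand":-1},{"tx":0,"ty":0.128,"tz":0.09,"rx":0,"ry":0,"rz":0,"hand":-1},{"tx":0,"ty":0.128,"tz":0.09,"rx":0,"ry":0,"rz":0,"hand":-1}]'
python3 -m crank '[{"tx":0,"ty":0,"tz":0.002,"rx":0,"ry":0,"rz":0,"hand":-1},{"tx":0,"ty":0,"tz":0.004,"rx":0,"ry":0,"rz":0,"hand":-1},{"tx":0,"ty":0,"tz":0.006,"rx":0,"ry":0,"rz":0,"hand":-1},{"tx":0,"ty":0,"tz":0.008,"rx":0,"ry":0,"rz":0,"hand":-1},{"tx":0,"ty":0,"tz":0.01,"rx":0,"ry":0,"rz":0,"hand":-1},{"tx":0,"ty":0,"tz":0.012,"rx":0,"ry":0,"rz":0,"hand":-1},{"tx":0,"ty":0,"tz":0.013,"rx":0,"ry":0,"rz":0,"hand":-1},{"tx":0,"ty":0,"tz":0.013,"rx":0,"ry":0,"rz":0,"hand":-1},{"tx":0,"ty":0,"tz":0.013,"rx":0,"ry":0,"rz":0,"hand":-1},{"tx":0,"ty":0,"tz":0.013,"rx":0,"ry":0,"rz":0,"hand":-1}]'
python3 go.py .515 .285 .1352 90
python3 - <<'E'
from h import *
s=cams.get_image("side");cv2.imwrite("pics/s8_raw.png",s)
E
```

```text
time_s: 33.2
ee_pos: [0.5148, 0.2857, 0.1455]
orientation: [0.001, 3.141, -0.001]
wrist_force: [-0.4, 0.5, -2.5]
width: 0.0205
grasp_force: 49.3
time_s: 34.03
ee_pos: [0.5146, 0.2864, 0.1377]
orientation: [-0.0, 3.142, -0.001]
wrist_force: [0.5, -0.4, -1.9]
width: 0.0204
grasp_force: 49.3
t [-0.001 -0.002  0.004] r [-0.001  0.     0.   ] at [0.5146 0.2864 0.1377] q6 -1.18 w 0.0204 gf 49.3 F [ 0.5 -0.4 -1.9] time 34.0333
```

```bash
python3 -m crank '[{"tx":0,"ty":0,"tz":0.002,"rx":0,"ry":0,"rz":0,"hand":-1},{"tx":0,"ty":0,"tz":0.004,"rx":0,"ry":0,"rz":0,"hand":-1},{"tx":0,"ty":0,"tz":0.005,"rx":0,"ry":0,"rz":0,"hand":-1},{"tx":0,"ty":0,"tz":0.005,"rx":0,"ry":0,"rz":0,"hand":-1},{"tx":0,"ty":0,"tz":0.005,"rx":0,"ry":0,"rz":0,"hand":-1},{"tx":0,"ty":0,"tz":0.005,"rx":0,"ry":0,"rz":0,"hand":-0.5},{"tx":0,"ty":0,"tz":0.005,"rx":0,"ry":0,"rz":0,"hand":-0.3},{"tx":0,"ty":0,"tz":0.005,"rx":0,"ry":0,"rz":0,"hand":0},{"tx":0,"ty":0,"tz":0.005,"rx":0,"ry":0,"rz":0,"hand":0.3},{"tx":0,"ty":0,"tz":0.005,"rx":0,"ry":0,"rz":0,"hand":0.3}]'
python3 -m crank '[{"tx":0,"ty":0,"tz":-0.03,"rx":0,"ry":0,"rz":0,"hand":0.3},{"tx":0,"ty":0,"tz":-0.08,"rx":0,"ry":0,"rz":0,"hand":0.5},{"tx":0,"ty":0,"tz":-0.12,"rx":0,"ry":0,"rz":0,"hand":0.5},{"tx":0.05,"ty":0.05,"tz":-0.12,"rx":0,"ry":0,"rz":0,"hand":0.5},{"tx":0.1,"ty":0.1,"tz":-0.12,"rx":0,"ry":0,"rz":0,"hand":0.5},{"tx":0.15,"ty":0.15,"tz":-0.12,"rx":0,"ry":0,"rz":0,"hand":0.5},{"tx":0.2,"ty":0.2,"tz":-0.12,"rx":0,"ry":0,"rz":0,"hand":0.5},{"tx":0.25,"ty":0.25,"tz":-0.12,"rx":0,"ry":0,"rz":0,"hand":0.5},{"tx":0.25,"ty":0.25,"tz":-0.12,"rx":0,"ry":0,"rz":0,"hand":0.5},{"tx":0.25,"ty":0.25,"tz":-0.12,"rx":0,"ry":0,"rz":0,"hand":0.5}]'
python3 - <<'E'
from h import *
s=cams.get_image("side");t=cams.get_image("top");cv2.imwrite("pics/t9_raw.png",t);cv2.imwrite("pics/s9_raw.png",s)
a=cv2.resize(t[150:260,115:215],None,fx=4,fy=4,interpolation=2);b=cv2.resize(s[230:340,215:315],None,fx=4,fy=4,interpolation=2)
cv2.imwrite("pics/c9.png",np.hstack([a,b]))
E
```

```text
time_s: 34.92
ee_pos: [0.5146, 0.2864, 0.1344]
orientation: [0.0, -3.141, 0.001]
wrist_force: [0.7, 0.0, -0.1]
width: 0.0556
grasp_force: 0.0
time_s: 35.75
ee_pos: [0.3626, 0.438, 0.2065]
orientation: [0.007, -3.141, 0.001]
wrist_force: [0.0, -0.3, 0.9]
width: 0.0643
grasp_force: 0.0
```

View pics/c9.png

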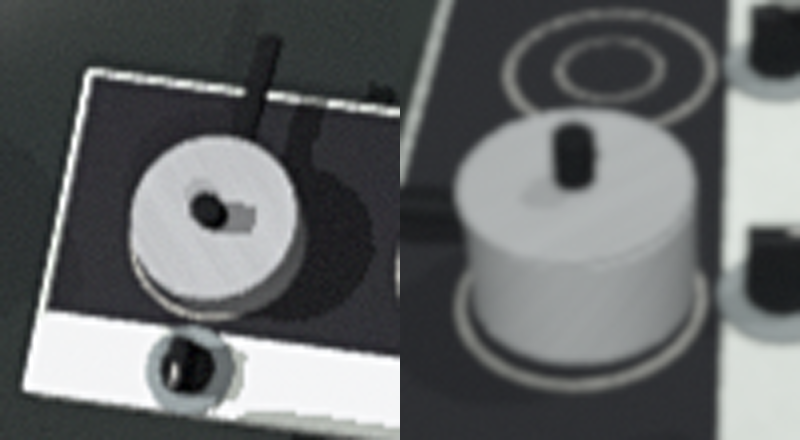

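```bash
python3 - <<'E'
from h import *
print("ring front y",plane("side",(259.5,326.8),.05),"base front",plane("side",(259.5,321.4),.05))
o,d=ray("top",(169,208));print("zone px",proj("side",[[.516,.2942+.06,.05],[.515,.286+.055,.05],[.515,.286+.055,.053]]))
s=cv2.imread("pics/s9_raw.png");print(s[310:332,259].max(1),s[310:332,256].max(1))
E
```

```text
ring front y [0.51583527 0.35883014 0.05      ] base front [0.51652381 0.34520027 0.05      ]
zone px [[259.53767547 324.94804372]
 [260.43271799 319.75931439]
 [260.36198186 318.56447323]]
[160 160 160 159 159 158 158 158 157 148 123  87  56  50  72 106 121 102
  68  53  50  52] [159 159 159 159 159 160 159 158 157 148 124  86  56  50  73 107 118  96
  66  53  52  52]
```

```bash
python3 - <<'E'
from h import *
t=cv2.imread("pics/t9_raw.png");s=cv2.imread("pics/s9_raw.png")
a=cv2.resize(t[225:262,140:190],None,fx=8,fy=8,interpolation=2);b=cv2.resize(s[275:321,285:335],None,fx=8,fy=8,interpolation=2)
a=cv2.copyMakeBorder(a,0,b.shape[0]-a.shape[0],0,0,0);cv2.imwrite("pics/c10.png",np.hstack([a,b]))
g=(t[225:262,140:190].max(2)<60).astype(np.uint8)
n,l,st,c=cv2.connectedComponentsWithStats(g);print(st,c+[140,225])
print("disc",plane("top",(162.5,242.3),.052))
E
```

```text
[[   0    0   50   37 1187]
 [   0    0   24    6   81]
 [  19    0    1    1    1]
 [  27    0   23   10  135]
 [  16    9   13   14  119]
 [   0   27   50   10  327]] [[164.91238416 241.69755687]
 [149.61728395 227.24691358]
 [159.         225.        ]
 [181.68148148 229.75555556]
 [162.04201681 240.97478992]
 [160.50764526 257.88990826]]
disc [0.41966706 0.29852012 0.052     ]
```

View pics/c10.png

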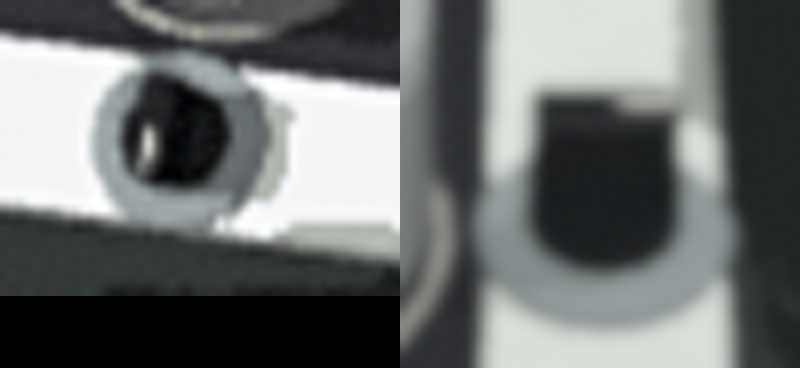

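```bash
python3 - <<'E'
from h import *
print("pointer",tri((316.2,287.9),(158.4,243.5)))
print("bar far end/top",tri((285+140/8,275+100/8),(140+155/8,225+80/8)))
print([ (z,proj("side",[[.42,.2975,z]]).round(1).tolist()) for z in(.07,.08,.09,.1)])
E
python3 go.py .42 .2975 .16 88
```

```text
pointer (array([0.41012664, 0.29988123, 0.09027852]), np.float64(0.0005864780262677173))
bar far end/top (array([0.43457893, 0.30017437, 0.0915095 ]), np.float64(0.0022384057122422593))
[(0.07, [[310.6, 295.3]]), (0.08, [[310.7, 291.3]]), (0.09, [[310.7, 287.2]]), (0.1, [[310.8, 283.1]])]
t [-0.092 -0.231  0.078] r [-0.002  0.001  0.046] at [0.3649 0.4361 0.2064] q6 -0.82 w 0.064 gf 0.0 F [ 0.1 -0.5 -0.9] time 35.85
```

```bash
python3 -m crank '[{"tx":-0.092,"ty":-0.231,"tz":0.03,"rx":0,"ry":0,"rz":0.046,"hand":0},{"tx":-0.092,"ty":-0.231,"tz":0.03,"rx":0,"ry":0,"rz":0.046,"hand":0},{"tx":-0.092,"ty":-0.231,"tz":0.03,"rx":0,"ry":0,"rz":0.046,"hand":0},{"tx":-0.092,"ty":-0.231,"tz":0.03,"rx":0,"ry":0,"rz":0.046,"hand":0},{"tx":-0.092,"ty":-0.231,"tz":0.03,"rx":0,"ry":0,"rz":0.046,"hand":0},{"tx":-0.092,"ty":-0.231,"tz":0.03,"rx":0,"ry":0,"rz":0.046,"hand":0},{"tx":-0.092,"ty":-0.231,"tz":0.06,"rx":0,"ry":0,"rz":0.046,"hand":0},{"tx":-0.092,"ty":-0.231,"tz":0.09,"rx":0,"ry":0,"rz":0.046,"hand":0},{"tx":-0.092,"ty":-0.231,"tz":0.1,"rx":0,"ry":0,"rz":0.046,"hand":0},{"tx":-0.092,"ty":-0.231,"tz":0.1,"rx":0,"ry":0,"rz":0.046,"hand":0}]' 30
python3 go.py .42 .2975 .097 88
```

```text
time_s: 36.68
ee_pos: [0.4189, 0.2976, 0.1452]
orientation: [-0.056, -3.138, 0.003]
wrist_force: [-0.6, 0.0, -0.3]
width: 0.0428
grasp_force: 0.0
t [-0.002  0.     0.08 ] r [-0.003 -0.004 -0.001] at [0.4189 0.2976 0.1452] q6 -1.05 w 0.0428 gf 0.0 F [-0.6  0.  -0.3] time 36.6833
```

```bash
python3 -m crank '[{"tx":-0.002,"ty":0,"tz":0.03,"rx":0,"ry":0,"rz":0,"hand":0},{"tx":-0.002,"ty":0,"tz":0.055,"rx":0,"ry":0,"rz":0,"hand":0},{"tx":-0.002,"ty":0,"tz":0.07,"rx":0,"ry":0,"rz":0,"hand":0},{"tx":-0.002,"ty":0,"tz":0.08,"rx":0,"ry":0,"rz":0,"hand":0},{"tx":-0.002,"ty":0,"tz":0.08,"rx":0,"ry":0,"rz":0,"hand":-0.2},{"tx":-0.002,"ty":0,"tz":0.08,"rx":0,"ry":0,"rz":0,"hand":-0.4},{"tx":-0.002,"ty":0,"tz":0.08,"rx":0,"ry":0,"rz":0,"hand":-0.6},{"tx":-0.002,"ty":0,"tz":0.08,"rx":0,"ry":0,"rz":0,"hand":-0.8},{"tx":-0.002,"ty":0,"tz":0.08,"rx":0,"ry":0,"rz":0,"hand":-1},{"tx":-0.002,"ty":0,"tz":0.08,"rx":0,"ry":0,"rz":0,"hand":-1}]' 30
python3 -m crank '[{"tx":0,"ty":0,"tz":0,"rx":0,"ry":0,"rz":0,"hand":-1},{"tx":0,"ty":0,"tz":0,"rx":0,"ry":0,"rz":0,"hand":-1},{"tx":0,"ty":0,"tz":0,"rx":0,"ry":0,"rz":0,"hand":-1},{"tx":0,"ty":0,"tz":0,"rx":0,"ry":0,"rz":0,"hand":-1},{"tx":0,"ty":0,"tz":0,"rx":0,"ry":0,"rz":0,"hand":-1},{"tx":0,"ty":0,"tz":0,"rx":0,"ry":0,"rz":0,"hand":-1},{"tx":0,"ty":0,"tz":0,"rx":0,"ry":0,"rz":0,"hand":-1},{"tx":0,"ty":0,"tz":0,"rx":0,"ry":0,"rz":0,"hand":-1},{"tx":0,"ty":0,"tz":0,"rx":0,"ry":0,"rz":0,"hand":-1},{"tx":0,"ty":0,"tz":0,"rx":0,"ry":0,"rz":0,"hand":-1}]' 30
python3 go.py .42 .2975 .097 88
```

```text
time_s: 37.52
ee_pos: [0.4217, 0.3014, 0.0999]
orientation: [0.06, 3.139, 0.011]
wrist_force: [-0.9, 8.8, -2.1]
width: 0.0129
grasp_force: 33.6
time_s: 38.35
ee_pos: [0.4217, 0.3014, 0.0999]
orientation: [0.06, 3.139, 0.011]
wrist_force: [-1.3, 9.8, -2.2]
width: 0.0128
grasp_force: 33.7
t [ 0.003 -0.007  0.005] r [ 0.009  0.003 -0.004] at [0.4217 0.3014 0.0999] q6 -1.05 w 0.0128 gf 33.7 F [-1.3  9.8 -2.2] time 38.35
```

```bash
python3 -m crank '[{"tx":0,"ty":0.006,"tz":0,"rx":0,"ry":0,"rz":0,"hand":-1},{"tx":0,"ty":0.006,"tz":0,"rx":0,"ry":0,"rz":0.08,"hand":-1},{"tx":0,"ty":0.006,"tz":0,"rx":0,"ry":0,"rz":0.16,"hand":-1},{"tx":0,"ty":0.006,"tz":0,"rx":0,"ry":0,"rz":0.24,"hand":-1},{"tx":0,"ty":0.006,"tz":0,"rx":0,"ry":0,"rz":0.32,"hand":-1},{"tx":0,"ty":0.006,"tz":0,"rx":0,"ry":0,"rz":0.4,"hand":-1},{"tx":0,"ty":0.006,"tz":0,"rx":0,"ry":0,"rz":0.48,"hand":-1},{"tx":0,"ty":0.006,"tz":0,"rx":0,"ry":0,"rz":0.56,"hand":-1},{"tx":0,"ty":0.006,"tz":0,"rx":0,"ry":0,"rz":0.64,"hand":-1},{"tx":0,"ty":0.006,"tz":0,"rx":0,"ry":0,"rz":0.72,"hand":-1}]' 50
python3 go.py .42 .3 .1 19
```

```text
time_s: 39.18
ee_pos: [0.4214, 0.3011, 0.0999]
orientation: [0.934, 2.998, -0.001]
wrist_force: [-0.9, -0.7, 3.2]
width: 0.0122
grasp_force: 54.3
t [ 0.001 -0.003 -0.   ] r [0.001 0.002 0.809] at [0.4214 0.3011 0.0999] q6 -0.48 w 0.0122 gf 54.3 F [-0.9 -0.7  3.2] time 39.1833
```

```bash
python3 -m crank '[{"tx":0,"ty":0,"tz":0,"rx":0,"ry":0,"rz":0.08,"hand":-1},{"tx":0,"ty":0,"tz":0,"rx":0,"ry":0,"rz":0.17,"hand":-1},{"tx":0,"ty":0,"tz":0,"rx":0,"ry":0,"rz":0.26,"hand":-1},{"tx":0,"ty":0,"tz":0,"rx":0,"ry":0,"rz":0.35,"hand":-1},{"tx":0,"ty":0,"tz":0,"rx":0,"ry":0,"rz":0.44,"hand":-1},{"tx":0,"ty":0,"tz":0,"rx":0,"ry":0,"rz":0.53,"hand":-1},{"tx":0,"ty":0,"tz":0,"rx":0,"ry":0,"rz":0.62,"hand":-1},{"tx":0,"ty":0,"tz":0,"rx":0,"ry":0,"rz":0.7,"hand":-1},{"tx":0,"ty":0,"tz":0,"rx":0,"ry":0,"rz":0.76,"hand":-1},{"tx":0,"ty":0,"tz":0,"rx":0,"ry":0,"rz":0.8,"hand":-1}]' 50
python3 -m crank '[{"tx":0,"ty":0,"tz":0,"rx":0,"ry":0,"rz":0.02,"hand":-1},{"tx":0,"ty":0,"tz":0,"rx":0,"ry":0,"rz":0.02,"hand":-1},{"tx":0,"ty":0,"tz":0,"rx":0,"ry":0,"rz":0.02,"hand":-1},{"tx":0,"ty":0,"tz":0,"rx":0,"ry":0,"rz":0.02,"hand":-1},{"tx":0,"ty":0,"tz":0,"rx":0,"ry":0,"rz":0.02,"hand":-1},{"tx":0,"ty":0,"tz":0,"rx":0,"ry":0,"rz":0.02,"hand":-1},{"tx":0,"ty":0,"tz":0,"rx":0,"ry":0,"rz":0.02,"hand":-1},{"tx":0,"ty":0,"tz":0,"rx":0,"ry":0,"rz":0.02,"hand":-1},{"tx":0,"ty":0,"tz":0,"rx":0,"ry":0,"rz":0.02,"hand":-1},{"tx":0,"ty":0,"tz":0,"rx":0,"ry":0,"rz":0.02,"hand":-1}]' 50
python3 go.py .42 .3 .1 19; python3 -c "
from plant import status;print(status.state()['wrist_torque'])"
```

```text
time_s: 40.02
ee_pos: [0.4207, 0.3007, 0.0999]
orientation: [1.814, 2.564, -0.002]
wrist_force: [-1.1, -1.9, 5.0]
width: 0.0125
grasp_force: 54.5
time_s: 40.85
ee_pos: [0.4207, 0.3007, 0.0998]
orientation: [1.83, 2.552, -0.003]
wrist_force: [-1.1, -2.0, 5.1]
width: 0.0125
grasp_force: 54.6
t [-0.001 -0.002 -0.   ] r [-0.001  0.002 -0.006] at [0.4207 0.3007 0.0998] q6 0.16 w 0.0125 gf 54.6 F [-1.1 -2.   5.1] time 40.85
[-0.44896324  0.50566528  0.20145439]
```

```bash
python3 -m crank '[{"tx":0,"ty":0,"tz":0,"rx":0,"ry":0,"rz":0,"hand":-0.6},{"tx":0,"ty":0,"tz":0,"rx":0,"ry":0,"rz":0,"hand":-0.5},{"tx":0,"ty":0,"tz":0,"rx":0,"ry":0,"rz":0,"hand":-0.4},{"tx":0,"ty":0,"tz":0,"rx":0,"ry":0,"rz":0,"hand":-0.4},{"tx":0,"ty":0,"tz":0,"rx":0,"ry":0,"rz":0,"hand":-0.4},{"tx":0,"ty":0,"tz":-0.03,"rx":0,"ry":0,"rz":0,"hand":-0.4},{"tx":0,"ty":0,"tz":-0.07,"rx":0,"ry":0,"rz":0,"hand":-0.4},{"tx":0,"ty":0,"tz":-0.12,"rx":0,"ry":0,"rz":0,"hand":-0.4},{"tx":0,"ty":0,"tz":-0.18,"rx":0,"ry":0,"rz":0,"hand":-0.4},{"tx":0,"ty":0,"tz":-0.22,"rx":0,"ry":0,"rz":0,"hand":-0.4}]'
python3 go.py .3 .45 .23 19
```

```text
time_s: 41.68
ee_pos: [0.4219, 0.3018, 0.2335]
orientation: [1.831, 2.55, 0.004]
wrist_force: [0.7, 0.7, 0.4]
width: 0.0252
grasp_force: 0.0
t [ 0.299 -0.114  0.006] r [ 0.004  0.    -0.008] at [0.4219 0.3018 0.2335] q6 0.16 w 0.0252 gf 0.0 F [0.7 0.7 0.4] time 41.6833
```

```bash
python3 -m crank '[{"tx":0.03,"ty":-0.01,"tz":0,"rx":0,"ry":0,"rz":0,"hand":0},{"tx":0.08,"ty":-0.03,"tz":0,"rx":0,"ry":0,"rz":0,"hand":0},{"tx":0.14,"ty":-0.05,"tz":0,"rx":0,"ry":0,"rz":0,"hand":0},{"tx":0.2,"ty":-0.08,"tz":0,"rx":0,"ry":0,"rz":0,"hand":0},{"tx":0.26,"ty":-0.1,"tz":0,"rx":0,"ry":0,"rz":0,"hand":0},{"tx":0.3,"ty":-0.114,"tz":0,"rx":0,"ry":0,"rz":0,"hand":0},{"tx":0.3,"ty":-0.114,"tz":0,"rx":0,"ry":0,"rz":0,"hand":0},{"tx":0.3,"ty":-0.114,"tz":0,"rx":0,"ry":0,"rz":0,"hand":0},{"tx":0.3,"ty":-0.114,"tz":0,"rx":0,"ry":0,"rz":0,"hand":0},{"tx":0.3,"ty":-0.114,"tz":0,"rx":0,"ry":0,"rz":0,"hand":0}]'
python3 - <<'E'
from h import *
t=cams.get_image("top");s=cams.get_image("side")
def box(tag,I,J,r):
    x0,x1,y0,y1=r;a,b=I[y0:y1,x0:x1].astype(int),J[y0:y1,x0:x1].astype(int);print(tag,"mean abs diff",abs(a-b).mean().round(2))
t9,s9,t3,s5=[cv2.imread(f"pics/{k}_raw.png") for k in("t9","s9","t3","s5")]
box("pan top",t,t9,(145,192,155,235));box("pan side",s,s9,(215,290,250,330));box("knob L top",t,t9,(148,178,230,258));box("knob R side",s,s5,(295,325,228,258))
box("tray top",t,t3,(292,385,210,285));box("tray side",s,s5,(255,320,160,222))
# lid disc / red, white caps
g=cv2.GaussianBlur(t[150:232,130:200].max(2),(3,3),0);m=cv2.morphologyEx((g>140).astype(np.uint8),cv2.MORPH_CLOSE,np.ones((7,7)))
print([ (cv2.contourArea(c),np.round(cv2.fitEllipse(c)[0],1)+[130,150],np.round(cv2.fitEllipse(c)[1],1), plane("top",np.array(cv2.fitEllipse(c)[0])+[130,150],.112).round(4)) for c in cv2.findContours(m,0,1)[0] if cv2.contourArea(c)>500])
# pointer white pixel on knob black
print("black knob bar side columns", (s[284:296,295:330].max(2)))
E
```

```text
time_s: 42.52
ee_pos: [0.2995, 0.4492, 0.2304]
orientation: [1.833, 2.55, -0.001]
wrist_force: [0.2, 0.2, -0.2]
width: 0.0425
grasp_force: 0.0
pan top mean abs diff 2.31
pan side mean abs diff 0.51
knob L top mean abs diff 12.34
knob R side mean abs diff 0.55
tray top mean abs diff 10.42
tray side mean abs diff 11.03
[(1272.0, array([167.5, 204.4]), array([38.6, 42.6]), array([0.5153, 0.2854, 0.112 ]))]
black knob bar side columns [[115 174 210 224 228 229 229 227 218 190 137  83  59  52  61 107 160 197
  216 223 225 226 226 226 226 226 225 220 203 165 108  68  58  57  58]
 [116 175 210 225 229 229 229 227 217 186 123  59  37  36  42  71 122 172
  205 221 226 226 226 226 226 226 225 220 204 166 109  67  58  57  58]
 [116 176 211 226 229 229 228 226 216 184 122  55  35  34  35  48  85 142
  189 215 224 227 226 226 226 226 225 222 206 171 114  69  59  57  58]
 [117 176 211 226 229 229 228 225 213 179 116  51  33  35  39  54  77 117
  169 205 221 226 226 225 225 225 225 223 211 178 121  71  59  58  58]
 [116 176 211 225 228 229 227 223 208 170 107  46  31  35  47  78 105 118
  147 190 2
[... 375 characters left out ...]
 227 218 192 140  75  31  25  26  36  61  99 126
  131 124 146 188 213 222 225 226 226 225 216 185 129  74  59  58  58]
 [134 192 219 227 228 227 225 214 186 133  70  31  22  25  29  44  74 112
  130 120 122 167 203 219 224 225 226 225 216 187 132  77  60  58  58]
 [135 193 219 227 226 223 217 203 171 119  60  27  21  22  25  34  54  83
  102  96  94 141 187 211 219 223 224 224 215 187 134  81  60  58  57]
 [134 192 217 222 217 209 197 178 146  98  49  25  21  19  24  30  40  51
   61  59  65 110 160 189 203 213 220 221 213 186 134  80  59  58  57]
 [133 188 211 210 199 185 170 148 114  72  36  21  20  20  24  28  33  36
   37  37  45  79 124 157 179 194 208 214 210 184 133  80  60  57  58]]
```

```bash
python3 - <<'E'
from h import *
t=cams.get_image("top");s=cams.get_image("side")
t9,s9,t3,s3=[cv2.imread(f"pics/{k}_raw.png").astype(int) for k in("t9","s9","t3","s3")]
for n,a,b,(x0,x1,y0,y1) in(("top9",t,t9,(292,388,205,290)),("side9",s,s9,(255,320,160,222)),("red t3",t,t3,(314,332,222,240)),("white t3",t,t3,(310,328,250,270)),("flask t3",t,t3,(348,370,238,262)),("bottles s3",s,s3,(265,315,165,222))):
    print(n,abs(a[y0:y1,x0:x1].astype(int)-b[y0:y1,x0:x1]).mean().round(2))
def cen(I,lo,hi,x0,x1,y0,y1):
    m=cv2.inRange(I[y0:y1,x0:x1].astype(np.uint8),lo,hi);k=cv2.moments(m,True);return k["m00"],(k["m10"]/k["m00"]+x0,k["m01"]/k["m00"]+y0)
for I in(t,t3): print("red",cen(I,(0,0,120),(90,90,255),292,388,205,290),"white",cen(I,(150,150,150),(255,255,255),300,335,240,275))
E
```

```text
top9 2.1
side9 0.54
red t3 9.58
white t3 16.47
flask t3 5.23
bottles s3 6.33
red (148.0, (322.3581081081081, 229.44594594594594)) white (172.0, (318.4651162790698, 258.81976744186045))
red (145.0, (322.2551724137931, 229.16551724137932)) white (152.0, (318.63157894736844, 258.48026315789474))
```

```bash
python3 -c "
from plant import env;print(env.hand_in())"
```

```text
the job is handed in; nothing more can be done
None
```

The job is handed in, with no verdict returned: three bottles upright in the tray, pan about 9–10 mm off the left zone's centre (limit 18 mm), lid seated, left knob turned about 1.2 rad and the right one untouched; I viewed 16 pictures, two over the limit of 14.

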